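# Load the tray sealing fixture, shut its frame lid and clamp it

## Robot

A 6-joint arm with a two-finger parallel gripper is mounted at the origin on the work surface. World frame = base frame: x ahead of the robot, y to its left, z up, the work surface at z = 0. Lengths are in mm, angles in rad, forces in N, time in s.
With the tool pointing down it reaches from about 325 to 925 mm from the base axis. Payload 3.1 kg.
Tool frame: the origin (TCP) lies at the very end of the fingers, on their centre line; the grasp point (between the pads) lies 19 mm behind it; z points along the fingers, y is the direction in which the jaws open and shut (so a half turn about z gives the same grasp; the last joint's range is limited). The gripper opens to 85 mm and grips with 20 to 120 N. Pads are 22 mm wide; open, the fingers measure 114 mm over their backs; the gripper's body (76 mm by 85 mm) begins 54 mm behind the grasp point. The pads swing forward as they close: fully open they stand 13 mm farther back than shut.
Start: joints at [1.235, 0.217, 1.613, -0, 1.311, -0.112], TCP at [138.69, 609.43, 231.3] pointing down, gripper open.
Joint ranges: [-2.75, 2.75], [-0.78, 2.1], [0.31, 2.55], [-1.13, 4.27], [0.13, 2.63], [-2.58, 2.58]. Speed limits (rad/s): [2.79, 2.79, 3.14, 3.14, 3.14, 3.14].

## Interface

Orientations are given as a 3x3 rotation matrix whose columns are the frame's x, y, z axes.
In Python, from plant import robot gives the robot as it stands.
- The arm moves only by the tool carry_out, never from a script. Its argument "commands" is a list that holds one entry, the list of rows, each a list of 7 numbers: the turn, a rotation vector about the tool's x, y, z as a fraction of full scale, then the shift along the tool's x, y, z as a fraction of full scale, then the gripper's target within -1 to 1 (fully open at 1, half-way at 0, shut at -1). In form: [[[wx, wy, wz, x, y, z, jaw], ...]]. A call has 1 to 10 rows; each row is the pose to reach, as a shift and turn from the pose commanded when the call began, along the tool's axes at that moment; what a row does not reach only later rows make up. Full scale, the value 1, is 0.5 m for a shift and 45 degrees for a turn. A row lasts 1/10 s, in which the tool goes at most 50 mm and 8.59 degrees, less where a joint would pass 70% of its speed; a pose out of reach is approached as far as the arm can. A call with a number of a shift or a turn outside -1 to 1 is refused whole. A call with a gripper value outside its range is refused whole. The fingers move at their own pace and stop on an object; the grip force is fixed at half the most. Time passes only in rows, so rows that repeat a pose let the fingers close. It gives the time, the measured TCP pose, the force and the opening at its end, in the units of the state.
- robot.get_state(): the state, without advancing time (a new reading comes with each control period).
- robot.read_camera(name): name is "side" or "top"; returns the picture (480x640x3 uint8, blue, green, red); there is no depth.
- robot.calibration(name): a dict with "camera_matrix" (3x3 intrinsics, pixels), "k1" (the pictures are not rectified: a ray, as slopes to the right and down, at radius r is drawn at 1 + k1 r^2 times it, then the intrinsics apply), "R" (3x3) and "t" (3): a world point X has camera coordinates R X + t. Camera axes: x right, y down, z forward; pixel columns grow to the right and rows downward; lengths in mm; the calibration is good to about 2 mm. A picture is of the moment at which its call begins. calibration takes no time and is no camera call.
- robot.finish_job(): hands the job in, once; it reports no verdict.
The state is a dict: "time": time; "joint_pos": joint angles; "qd": joint speeds; "joint_efforts": joint torques, N m; "eef_pos": TCP position; "eef_rot": TCP orientation; "force": force on the tool from outside, world axes, zero at the start; "torque": the same for the moment, N m; "grip_width": finger opening in mm.
Only numpy, scipy, OpenCV 4.12 (cv2) and the standard library are available. Lean on these libraries where they do the work, as an engineer would, in place of code of your own. Each camera call takes 0.05 s, during which the arm holds its last target. There are 200 camera calls.

## Task

Lift the fixture's frame lid open by its blue bar until it rests on its stop and let go, then lay the pale blue formed tray, dome up, flat into the sloping nest. Bring the lid back down gently, without letting it drop, and swing the red-knobbed clamp fully down over it so that it stays holding the lid tightly shut; do not force the clamp with more than about 60 N. Leave the carton, the bottle and the steel bowl where they are.

Things in the scene. Friction and masses are not known exactly. Their poses are not given: they have to be found in the camera images.
- tray: Pale blue rigid tray on the table beside the fixture (either side): flat flange 80 (x) x 120 (y) mm, 4 mm thick, with a raised dome in its middle, 42 (x) x 80 (y) mm, 30 mm above the flange (34 mm in all); about 90 g. Origin: centre of the flange's underside; z up out of the dome. It may lie in the nest either way round (half turn about z).
- seat (a point): Centre of the nest's floor on the sloping deck, where the tray's origin comes to lie. x up the slope (away), y along the hinge (left), z square to the deck, which slopes 28 degrees, low towards the robot. Nest 85 (x) x 125 (y) mm inside a rim 4 mm high; two brass sprung pins (7 mm thick, at y +-30 mm) stand 13 mm above its floor at its low rim. Lid stop posts behind are 0.20 m tall.
- hinge (a point): Middle of the lid's hinge axis, 60 mm up the slope from the seat and 9 mm above its floor; same axes as the seat. The lid turns about y.
- lid (a joint): Angle of the frame lid, rad: 0 fully shut (parallel to the deck, 1 mm above the tray's flange), growing as it opens; 2.06 upright, 2.27 its stop, where it rests leaning back. Lying on the sprung pins it reads about 0.05; only the clamp holds it at 0. The hinge is light and free: let go before it is past upright, it falls shut.
- lid_handle (a point): Middle of the lid's blue round handle bar, 12 mm thick, 90 mm free along y, 150 mm from the hinge; it can turn between the fingers. The aluminium frame is 140 mm wide, 8 mm thick, reaches 10 to 110 mm from the hinge, its 60 x 100 mm window passes over the dome; 34 mm free gap between bar and frame. Axes as the seat's when shut; they turn with the lid about y.
- clamp (a joint): Angle of the swing clamp, rad: 0 fully down across the frame's front bar (its stop), growing as it swings up and outwards; about 1.57 stands square to the deck, 2.2 fully open. It is stiff (about 6 to 11 N at the knob) and stays where it is left.
- clamp_pivot (a point): Pivot of the clamp, at the left side of the deck, on the axis of a steel bar 14 mm wide and 10 mm thick; same axes as the seat; the clamp turns about x. When down, the bar runs from here along -y, 15 mm above the shut lid's middle plane.
- clamp_knob (a point): Centre of the red ball (28 mm) at the end of the clamp bar, 115 mm from the pivot along the bar and 6 mm above the bar's middle plane (on the upper side when down).
- carton: Bystander: cardboard carton with a white band, 70 x 110 x 36 mm, on the table on the other side of the fixture from the tray. Origin: centre of its underside.
- bottle: Bystander: bottle with a blue cap, 64 mm across, 150 mm tall, standing behind the fixture to the left. Origin: centre of its underside.
- cup: Bystander: steel bowl, 84 mm across, 70 mm tall, standing behind the fixture to the right. Origin: centre of its underside.
There are look-alikes about, which are no part of the job. What is shaped like the tray but orange or turquoise is not meant.

How it is judged:
By the outcome, as a careful person would: the job done as asked, in the order asked, and still so for the second after the job is handed in, with the robot touching nothing.
It also fails if it takes over 72 s, if anything falls off the work surface, if the arm or the gripper's body presses on something with over 40 N, if the wrist force passes 120 N, or if a joint passes its speed limit or range.

## Working session

There is one attempt and no reset: what is moved stays moved. The work goes in short steps, Python scripts to look and compute and a tool call to move; the robot and the scene stay as the last step left them, time stands still between calls to the robot, and variables do not carry over. Pictures are saved under pics/ and viewed, about 8 in all and at most 12, crops included, and the job is handed in when it is done.

Besides the shell and the picture viewer there is one more tool, called after "Call:" as a command line: name --argument value ..., lists and objects as JSON in quotes. carry_out: Moves the arm, as the interface text tells. Its arguments: {"type":"object","properties":{"commands":{"type":"array","items":{"type":"array","items":{"type":"array","items":{"type":"number"}}}}},"required":["commands"]}

```bash
ls; mkdir -p pics; python3 - <<'E'
from plant import robot
import cv2,numpy as np
for n in("side","top"):
    im=robot.read_camera(n); cv2.imwrite(f"pics/{n}0.png",im)
    c=robot.calibration(n); print(n,{k:np.round(v,4).tolist() for k,v in c.items()})
    R=np.array(c["R"]);print("cam pos",-R.T@np.array(c["t"]))
s=robot.get_state();print({k:np.round(v,3).tolist() for k,v in s.items()})
E
```

```text
pics
side {'camera_matrix': [[570.9447, 0.0, 309.895], [0.0, 570.9447, 245.3804], [0.0, 0.0, 1.0]], 'k1': 0.0052, 'R': [[0.6701, -0.7423, -0.0029], [-0.4844, -0.4343, -0.7594], [0.5625, 0.5102, -0.6506]], 't': [-285.8359, 377.3016, 1230.1303]}
cam pos [-317.62096051 -675.95939605 1086.036371  ]
top {'camera_matrix': [[463.9699, 0.0, 320.0533], [0.0, 463.9699, 236.1359], [0.0, 0.0, 1.0]], 'k1': -0.0113, 'R': [[-0.0206, -0.9998, -0.0081], [-0.9857, 0.0217, -0.1669], [0.167, 0.0046, -0.9859]], 't': [81.4353, 527.4061, 1200.507]}
cam pos [ 321.02382688   64.48727602 1272.31722139]
{'time': 0.1, 'joint_pos': [1.235, 0.218, 1.615, 0.0, 1.311, -0.112], 'qd': [-0.002, -0.002, -0.004, 0.003, 0.0, 0.0], 'joint_efforts': [-0.001, -39.807, -30.497, -0.0, 0.004, -0.0], 'eef_pos': [138.448, 608.699, 230.064], 'eef_rot': [[-0.975, 0.222, -0.001], [0.222, 0.975, -0.002], [0.0, -0.002, -1.0]], 'force': [-0.501, -0.616, 0.217], 'torque': [-0.028, 0.016, -0.004], 'grip_width': 85.336}
```

View pics/side0.png

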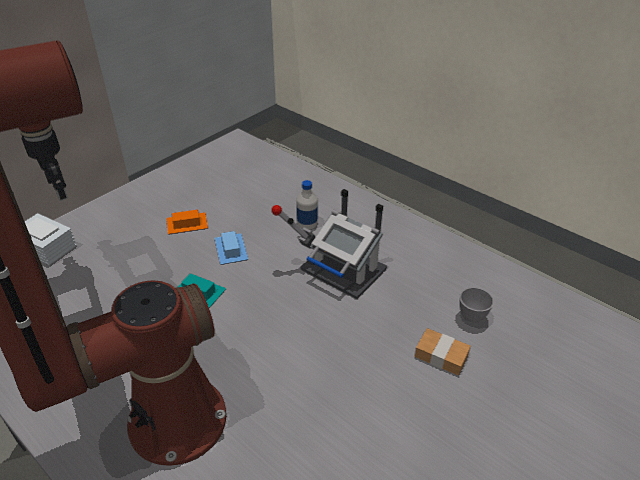

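View pics/top0.png

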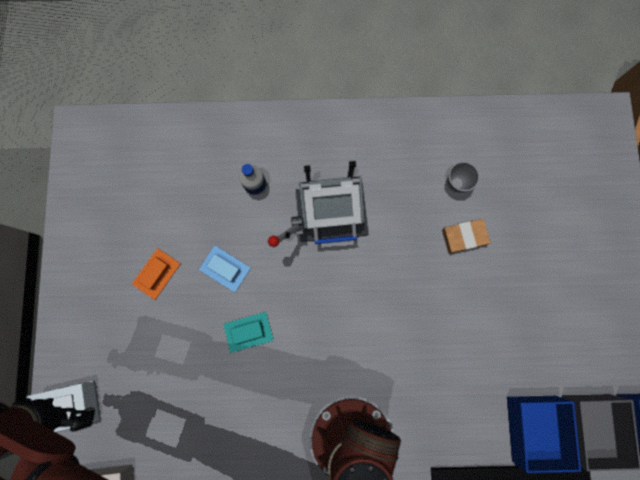

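Top view: the candidates for the tray are pale blue (225,268), orange (156,273) and turquoise (248,332). I choose pale blue; in the side view it is at (231,247). The bar is at (336,239) top and (326,267) side, the red knob at (273,241) and (277,210). Next I measure these.

```bash
cat >h.py <<'E'
from plant import robot
import cv2,numpy as np
np.set_printoptions(precision=3,suppress=True)
C={n:{k:np.array(v) for k,v in robot.calibration(n).items()} for n in("side","top")}
def und(n,uv):
    c=C[n];return cv2.undistortPoints(np.float64(uv).reshape(-1,1,2),c["camera_matrix"],np.array([c["k1"],0,0,0.])).reshape(-1,2)
def plane(n,uv,z):
    c=C[n];p=und(n,uv);d=np.c_[p,np.ones(len(p))]@c["R"];o=-c["R"].T@c["t"]
    return o+d*((z-o[2])/d[:,2])[:,None]
def tri(us,ut):
    P=[np.c_[C[n]["R"],C[n]["t"]] for n in("side","top")]
    X=cv2.triangulatePoints(P[0],P[1],und("side",us).T,und("top",ut).T);return (X[:3]/X[3]).T
def proj(n,X):
    c=C[n];return cv2.projectPoints(np.float64(X).reshape(-1,1,3),cv2.Rodrigues(c["R"])[0],c["t"],c["camera_matrix"],np.array([c["k1"],0,0,0.]))[0].reshape(-1,2)
def mask(im,roi,lo,hi):
    h=cv2.cvtColor(im,cv2.COLOR_BGR2HSV);m=cv2.inRange(h,np.array(lo),np.array(hi));x0,y0,x1,y1=roi
    z=np.zeros_like(m);z[y0:y1,x0:x1]=m[y0:y1,x0:x1]
    k,l,s,c=cv2.connectedComponentsWithStats(z)
    return (l==1+np.argmax(s[1:,4])).astype(np.uint8)*255 if k>1 else z
def bar(im,roi):  # ends of a thin blob, left to right
    p=cv2.findNonZero(mask(im,roi,(100,120,40),(125,255,255))).reshape(-1,2).astype(float)
    m=p.mean(0);d=np.linalg.svd(p-m,full_matrices=False)[2][0];d*=np.sign(d[0]);t=(p-m)@d
    return np.array([m+d*t.min(),m+d*t.max()]),m,len(p)
def snap(tag):
    r={n:robot.read_camera(n) for n in("side","top")}
    for n in r:cv2.imwrite(f"pics/{n}{tag}.png",r[n])
    return r
E
python3 - <<'E'
from h import *
S=cv2.imread("pics/side0.png");T=cv2.imread("pics/top0.png")
bs,ms,n1=bar(S,(295,250,350,285));bt,mt,n2=bar(T,(305,230,365,250));print("bar",bs,bt,n1,n2)
B=tri(bs,bt);print(B,np.linalg.norm(B[1]-B[0]),"mid",tri(ms,mt))
def cen(m): M=cv2.moments(m,True);return np.array([M["m10"]/M["m00"],M["m01"]/M["m00"]])
ks=cen(mask(S,(260,195,295,225),(0,150,80),(8,255,255)));kt=cen(mask(T,(260,230,290,255),(0,150,80),(8,255,255)))
print("knob",ks,kt,tri(ks,kt))
for n,im,roi in(("side",S,(205,222,260,275)),("top",T,(190,235,260,300))):
    m=mask(im,roi,(95,60,60),(120,255,255));print(n,cv2.countNonZero(m),cv2.boundingRect(m))
    r=cv2.minAreaRect(cv2.findNonZero(m));print(r, cv2.boxPoints(r).tolist())
    a=cv2.approxPolyDP(cv2.convexHull(cv2.findNonZero(m)),3,True).reshape(-1,2);print(a.tolist());print(plane(n,a,4))
a=np.vstack([cv2.resize(S[180:300,200:400],None,fx=4,fy=4,interpolation=2)[:480], ])
cv2.imwrite("pics/c1.png",a)
b=cv2.resize(T[150:300,190:390],None,fx=4,fy=4,interpolation=2);cv2.imwrite("pics/c2.png",b)
E
```

```text
bar [[306.734 257.525]
 [342.626 275.737]] [[314.828 241.305]
 [356.012 237.116]] 182 183
[[508.879  84.308  81.963]
 [520.636 -25.292  76.42 ]] 110.36832714300138 mid [[515.342  29.737  78.011]]
knob [276.169 209.046] [273.055 240.466] [[495.188 179.084 201.517]]
side 826 (214, 231, 34, 34)
((230.505859375, 246.77645874023438), (31.23798942565918, 28.634824752807617), 77.47119140625) [[213.1411590576172, 234.63528442382812], [241.09410095214844, 228.42352294921875], [247.8705596923828, 258.9176330566406], [219.91761779785156, 265.12939453125]]
[[247, 259], [221, 264], [214, 238], [225, 232], [240, 233]]
[[454.744 265.623   4.   ]
 [391.581 304.612   4.   ]
 [453.313 406.411   4.   ]
 [493.764 403.323   4.   ]
 [520.563 366.348   4.   ]]
top 1318 (199, 245, 52, 47)
((224.19305419921875, 268.3993225097656), (43.941429138183594, 30.244993209838867), 32.19573211669922) [[197.54324340820312, 269.49017333984375], [213.65817260742188, 243.89588928222656], [250.84286499023438, 267.3084716796875], [234.72793579101562, 292.90277099609375]]
[[250, 268], [235, 291], [199, 269], [214, 245]]
[[451.446 264.457   4.   ]
 [389.477 305.107   4.   ]
 [451.652 404.829   4.   ]
 [517.467 364.65    4.   ]]
```

View pics/c2.png

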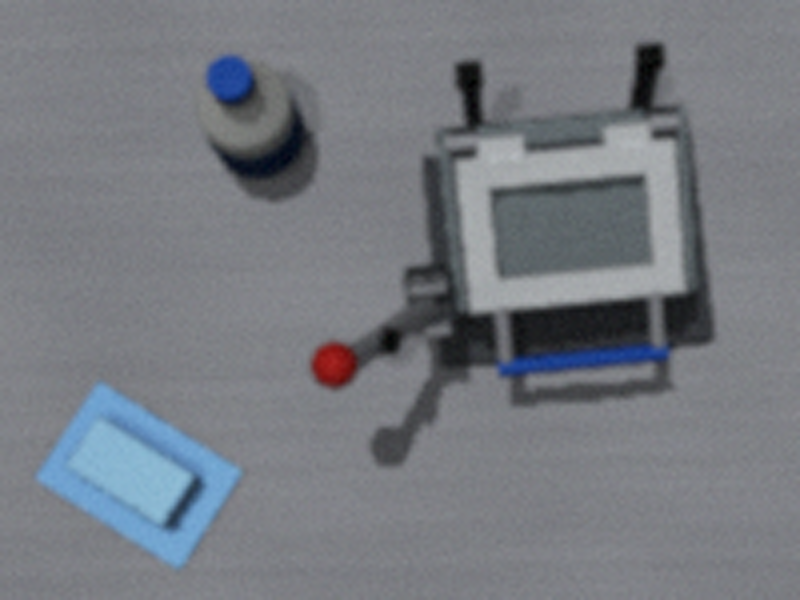

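View pics/c1.png

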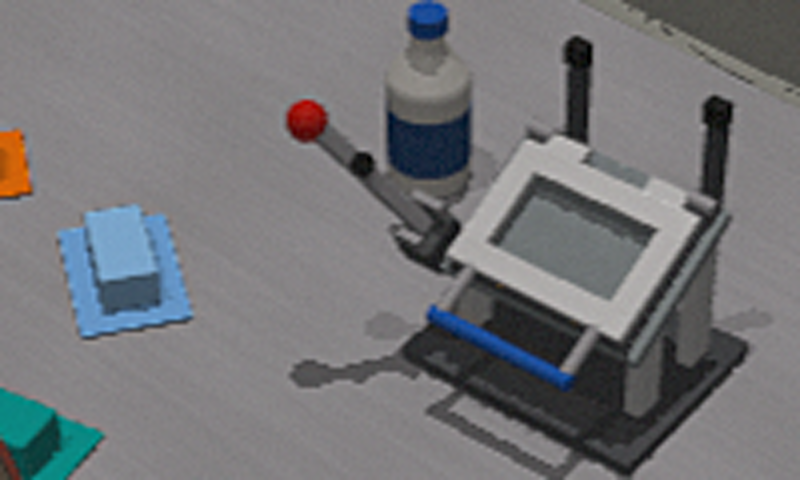

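Crops confirm it: the pale blue tray lies dome up and is the only pale blue one (crop centre (140,475)). The lid is shut, the bar is at (585,360) in the crop, and the clamp is open to the left with the knob at (333,365). Now the fixture frame.

```bash
cat >>h.py <<'E'
from scipy.spatial.transform import Rotation as Ro
import json,os
def cmd():  # last commanded pose, tracked by me
    d=json.load(open("cmd.json"));return np.array(d["p"]),np.array(d["R"])
def save(p,R): json.dump({"p":list(map(float,p)),"R":np.array(R).tolist()},open("cmd.json","w"))
def row(p,R,p0=None,R0=None):
    if p0 is None:p0,R0=cmd()
    return np.round(np.r_[Ro.from_matrix(R0.T@R).as_rotvec()/(np.pi/4),R0.T@(np.array(p)-p0)/500],3)
def after(r):  # commanded pose after a row r (start: saved)
    p,R=cmd();r=np.array(r[:6]);save(p+R@r[3:]*500,R@Ro.from_rotvec(r[:3]*np.pi/4).as_matrix())
def tool(yaw,tilt): # jaws (y) at yaw in the horizontal, z down tilted ahead (along yaw) by tilt
    a=np.array([np.cos(yaw),np.sin(yaw),0]);u=np.array([0,0,1.])
    z=a*np.sin(tilt)-u*np.cos(tilt);y=a*np.cos(tilt)+u*np.sin(tilt);return np.c_[np.cross(y,z),y,z]
E
python3 - <<'E'
from h import *
s=robot.get_state()
save([138.69,609.43,231.3],Ro.from_euler("z",0).as_matrix()@tool(np.arctan2(.975,.222),0))
S=cv2.imread("pics/side0.png");T=cv2.imread("pics/top0.png")
for n,im,roi in(("side",S,(300,205,385,275)),("top",T,(295,170,370,235))):
    g=cv2.cvtColor(im,cv2.COLOR_BGR2GRAY);x0,y0,x1,y1=roi;m=np.zeros_like(g);m[y0:y1,x0:x1]=255*(g[y0:y1,x0:x1]>150)
    k,l,st,c=cv2.connectedComponentsWithStats(m);m=(l==1+np.argmax(st[1:,4])).astype(np.uint8)
    h=cv2.convexHull(cv2.findNonZero(m));a=cv2.approxPolyDP(h,3,True).reshape(-1,2);print(n,m.sum(),a.tolist())
    cs,_=cv2.findContours(m,cv2.RETR_CCOMP,cv2.CHAIN_APPROX_NONE);w=sorted(cs,key=cv2.contourArea)[-2];print(" window",cv2.minAreaRect(w)[0],cv2.contourArea(w),cv2.approxPolyDP(w,2.5,True).reshape(-1,2).tolist())
ts=np.array([[247,259],[221,264],[214,238]]);tt=np.array([[250,268],[235,291],[199,269]])
print("tray corners",tri(ts,tt))
E
```

```text
side 1022 [[374, 234], [354, 264], [312, 243], [331, 215], [340, 214], [366, 225]]
 window (342.5000305175781, 238.50001525878906) 804.0 [[333, 222], [365, 237], [352, 255], [320, 240]]
top 1080 [[360, 221], [308, 226], [305, 191], [310, 185], [350, 181], [357, 185]]
 window (332.3118896484375, 206.1188201904297) 1040.0 [[352, 193], [352, 217], [313, 219], [313, 195]]
tray corners [[451.777 263.386   7.247]
 [390.151 304.28    5.134]
 [451.506 404.101   6.406]]
```

```bash
python3 - <<'E'
from h import *
f=tri([[312,243.5],[355,264.5],[342.5,238.5]],[[307.5,226.5],[360.5,221.5],[332.3,206.1]]);print(f)
d=f[0]-f[1];print("near edge len",np.linalg.norm(d),"yaw",np.degrees(np.arctan2(-d[0],d[1])))
w=tri([[333,222],[365,237],[352,255],[320,240]],[[313,195],[352,193],[352,217],[313,219]]);print(w)
for i,j in((0,1),(3,2)):
    d=w[i]-w[j];print(np.linalg.norm(d),np.degrees(np.arctan2(-d[0],d[1])))
d=(w[0]+w[1]-w[2]-w[3])/2;print("up slope",d,np.linalg.norm(d),np.degrees(np.arctan2(d[2],np.hypot(d[0],d[1]))),np.degrees(np.arctan2(d[1],d[0])))
yaw=np.radians(5.8);bm=np.array([515.0,29.6,78.8]);a=np.array([np.cos(yaw),np.sin(yaw),0])
e=np.radians(28)-.05
H=bm+150*(a*np.cos(e)+[0,0,np.sin(e)]);print("hinge",H)
def D(x,y,z,s=np.radians(28)):
    X=a*np.cos(s)+np.array([0,0,np.sin(s)]);Z=np.array([0,0,np.cos(s)])-a*np.sin(s);Y=np.cross(Z,X);return x*X+y*Y+z*Z
print("pred window centre",H-60*(a*np.cos(e)+[0,0,np.sin(e)])+4*np.array([0,0,1]))
seat=H-D(60,0,9);print("seat",seat)
k=np.array([495.2,179.1,201.5]);q=k-seat;print("knob in seat axes",[q@D(*v) for v in np.eye(3)])
E
```

```text
[[546.656 101.346  96.649]
 [557.192 -36.182  97.263]
 [593.809  36.3   120.861]]
near edge len 137.93197732239724 yaw 4.380860604401733
[[617.842  86.434 136.373]
 [623.351 -14.113 135.554]
 [568.138 -14.873 109.52 ]
 [563.568  87.027 106.45 ]]
100.70087802497227 3.1363316125183136
102.04823072506304 2.567607461644885
up slope [54.743  0.084 27.978] 61.478796561888856 27.070702590416857 0.08746231564044196
hinge [650.101  43.323 142.513]
pred window centre [596.061  37.834 121.028]
seat [601.599  38.396 106.399]
knob in seat axes [np.float64(-36.261744896883634), np.float64(150.7355806541262), np.float64(126.98975828105688)]
```

```bash
cat >>h.py <<'E'
YAW=.084;BAR=np.array([515.2,29.6,78.8])
def lidR(t=np.radians(25)): return tool(YAW,t)
E
python3 - <<'E'
from h import *
p0,R0=cmd();r=row([430,330,330],tool(np.radians(40),0));print(r.tolist());after(r)
R=lidR();p=BAR+14*R[:,2]-2*R[:,1];r=row(p-90*R[:,2],R);print(r.tolist());after(r)
for d in(-30,0):print(d,row(p+d*R[:,2],R).tolist())
after(row(p,R));print(p)
E
```

```text
[0.0, 0.0, 0.826, -0.692, -0.416, -0.197]
[-0.538, -0.171, 0.769, -0.531, -0.311, 0.366]
-30 [0.0, 0.0, 0.0, 0.001, -0.0, 0.12]
0 [0.0, 0.0, 0.0, 0.001, -0.0, 0.18]
[519.29   29.944  65.266]
```

Call:
carry_out --commands '[[[0, 0, 0.826, -0.692, -0.416, -0.197, 1], [0, 0, 0.826, -0.692, -0.416, -0.197, 1], [0, 0, 0.826, -0.692, -0.416, -0.197, 1], [0, 0, 0.826, -0.692, -0.416, -0.197, 0], [0, 0, 0.826, -0.692, -0.416, -0.197, -0.29], [0, 0, 0.826, -0.692, -0.416, -0.197, -0.29], [0, 0, 0.826, -0.692, -0.416, -0.197, -0.29], [0, 0, 0.826, -0.692, -0.416, -0.197, -0.29], [0, 0, 0.826, -0.692, -0.416, -0.197, -0.29], [0, 0, 0.826, -0.692, -0.416, -0.197, -0.29]]]'

```text
time: 1.1
eef_pos: [431.3, 328.5, 330.1]
eef_rot: [[-0.64, 0.768, 0.0], [0.768, 0.64, 0.0], [0.0, 0.001, -1.0]]
force: [-0.4, 1.0, 0.2]
grip_width: 30.1
```

Call:
carry_out --commands '[[[-0.538, -0.171, 0.769, -0.531, -0.311, 0.366, -0.29], [-0.538, -0.171, 0.769, -0.531, -0.311, 0.366, -0.29], [-0.538, -0.171, 0.769, -0.531, -0.311, 0.366, -0.29], [-0.538, -0.171, 0.769, -0.531, -0.311, 0.366, -0.29], [-0.538, -0.171, 0.769, -0.531, -0.311, 0.366, -0.29], [-0.538, -0.171, 0.769, -0.531, -0.311, 0.366, -0.29], [-0.538, -0.171, 0.769, -0.531, -0.311, 0.366, -0.29], [-0.538, -0.171, 0.769, -0.531, -0.311, 0.366, -0.29], [-0.538, -0.171, 0.769, -0.531, -0.311, 0.366, -0.29], [-0.538, -0.171, 0.769, -0.531, -0.311, 0.366, -0.29]]]'

```text
time: 2.1
eef_pos: [481.5, 28.1, 147.1]
eef_rot: [[-0.086, 0.903, 0.421], [0.996, 0.077, 0.037], [0.001, 0.423, -0.906]]
force: [-0.2, 0.6, 0.6]
grip_width: 30.4
```

Call:
carry_out --commands '[[[0, 0, 0, 0.001, 0, 0.09, -0.29], [0, 0, 0, 0.001, 0, 0.12, -0.29], [0, 0, 0, 0.001, 0, 0.14, -0.29], [0, 0, 0, 0.001, 0, 0.16, -0.29], [0, 0, 0, 0.001, 0, 0.18, -0.29], [0, 0, 0, 0.001, 0, 0.18, -0.29]]]'

```text
time: 2.7
eef_pos: [519.7, 32.7, 65.3]
eef_rot: [[-0.088, 0.903, 0.421], [0.996, 0.08, 0.038], [0.0, 0.422, -0.906]]
force: [-0.8, 0.7, 0.4]
grip_width: 30.4
```

```bash
python3 - <<'E'
from h import *
r=snap("1");a=cv2.resize(r["side"][170:310,250:420],None,fx=3,fy=3,interpolation=2);b=cv2.resize(r["top"][160:260,280:400],None,fx=3,fy=3,interpolation=2)
o=np.zeros((420,510+0,3),np.uint8);cv2.imwrite("pics/c3.png",a)
print(robot.get_state()["force"],robot.get_state()["eef_pos"])
E
```

```text
[0.404 0.121 0.982] [519.9    31.981  66.089]
```

View pics/c3.png

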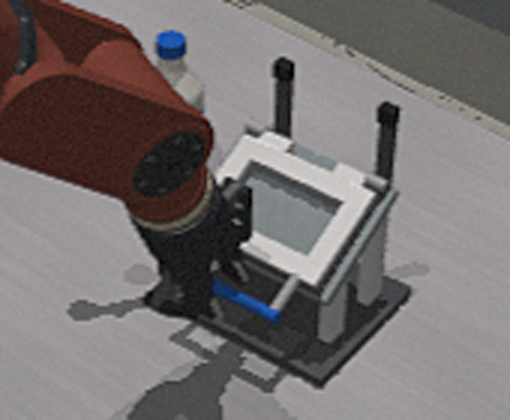

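The fingers straddle the bar at about (215,285), one in the gap. Close.

Call:
carry_out --commands '[[[0, 0, 0, 0, 0, 0, -1], [0, 0, 0, 0, 0, 0, -1], [0, 0, 0, 0, 0, 0, -1], [0, 0, 0, 0, 0, 0, -1], [0, 0, 0, 0, 0, 0, -1]]]'

```text
time: 3.3
eef_pos: [519.7, 30.9, 65.8]
eef_rot: [[-0.084, 0.903, 0.422], [0.996, 0.075, 0.036], [0.001, 0.424, -0.906]]
force: [1.5, 6.3, 1.2]
grip_width: 9.4
```

```bash
cat >>h.py <<'E'
def bar_at(th,H):  # bar centre at lid angle th
    a=np.array([np.cos(YAW),np.sin(YAW),0]);e=th-np.radians(28)
    return H+150*(-a*np.cos(e)+np.array([0,0,np.sin(e)]))
E
python3 - <<'E'
from h import *
s=robot.get_state();print(s["eef_pos"],s["force"],s["grip_width"])
p0,R0=cmd();B=p0-14*R0[:,2];H=B-(bar_at(.05,np.zeros(3)));print("cmd",p0,"hinge from grip",H)
for th in np.linspace(.05,2.25,23)[1:]:
    p=bar_at(th,H)+14*R0[:,2];print(round(th,2),(R0.T@(p-p0)/500).round(3).tolist(),p.round())
E
```

```text
[519.655  30.878  65.836] [1.488 6.276 1.215] 9.354703036454207
cmd [519.31   30.141  65.24 ] hinge from grip [648.729  41.041 141.64 ]
0.15 [-0.0, 0.001, -0.03] [514.  30.  79.]
0.25 [-0.0, 0.006, -0.06] [509.  29.  93.]
0.35 [-0.0, 0.013, -0.089] [507.  29. 108.]
0.45 [-0.0, 0.023, -0.117] [505.  29. 123.]
0.55 [-0.0, 0.036, -0.144] [505.  29. 138.]
0.65 [-0.0, 0.052, -0.17] [507.  29. 153.]
0.75 [-0.0, 0.07, -0.193] [510.  29. 168.]
0.85 [-0.0, 0.091, -0.215] [515.  30. 182.]
0.95 [-0.0, 0.113, -0.235] [521.  30. 196.]
1.05 [-0.0, 0.137, -0.253] [528.  31. 209.]
1.15 [-0.0, 0.163, -0.268] [537.  32. 221.]
1.25 [-0.0, 0.191, -0.28] [546.  32. 232.]
1.35 [-0.0, 0.219, -0.29] [557.  33. 243.]
1.45 [-0.0, 0.248, -0.296] [569.  34. 252.]
1.55 [-0.0, 0.278, -0.3] [582.  35. 260.]
1.65 [-0.0, 0.308, -0.301] [595.  37. 267.]
1.75 [-0.0, 0.338, -0.298] [609.  38. 272.]
1.85 [-0.0, 0.368, -0.293] [624.  39. 276.]
1.95 [-0.0, 0.396, -0.285] [638.  40. 278.]
2.05 [-0.0, 0.424, -0.274] [653.  41. 279.]
2.15 [-0.0, 0.451, -0.26] [668.  43. 278.]
2.25 [-0.0, 0.476, -0.244] [683.  44. 276.]
```

Call:
carry_out --commands '[[[0, 0, 0, 0, 0.0, -0.015, -1], [0, 0, 0, 0, 0.001, -0.03, -1], [0, 0, 0, 0, 0.003, -0.045, -1], [0, 0, 0, 0, 0.006, -0.06, -1], [0, 0, 0, 0, 0.013, -0.089, -1], [0, 0, 0, 0, 0.013, -0.089, -1]]]'

```text
time: 3.9
eef_pos: [505.9, 29.8, 108.9]
eef_rot: [[-0.084, 0.903, 0.421], [0.996, 0.076, 0.037], [0.001, 0.422, -0.906]]
force: [2.3, 5.7, -2.6]
grip_width: 9.6
```

```bash
python3 - <<'E'
from h import *
r=snap("2");s=robot.get_state();print(s["eef_pos"],s["force"],s["grip_width"])
b=bar(r["side"],(290,220,360,285));print(b)
a=cv2.resize(r["side"][170:310,250:420],None,fx=3,fy=3,interpolation=2);b=cv2.resize(r["top"][160:270,270:400],None,fx=3,fy=3,interpolation=2)
o=np.zeros((420,800,3),np.uint8);o[:,:400]=a[:,:400];o[:330,410:800]=b;cv2.imwrite("pics/c4.png",o)
E
```

```text
[506.032  29.785 108.119] [ 2.507  5.797 -3.083] 9.248064663790906
(array([[320.405, 256.086],
       [340.073, 266.866]]), array([331.121, 261.96 ]), 99)
```

View pics/c4.png

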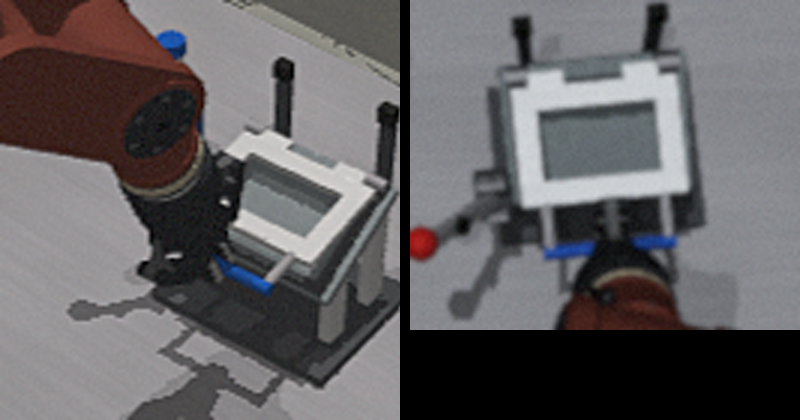

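The lid rises with the bar and the forces are small (6 N). I continue the arc.

Call:
carry_out --commands '[[[0, 0, 0, 0, 0.01, -0.028, -1], [0, 0, 0, 0, 0.023, -0.055, -1], [0, 0, 0, 0, 0.039, -0.081, -1], [0, 0, 0, 0, 0.057, -0.104, -1], [0, 0, 0, 0, 0.078, -0.126, -1], [0, 0, 0, 0, 0.1, -0.146, -1], [0, 0, 0, 0, 0.124, -0.164, -1], [0, 0, 0, 0, 0.15, -0.179, -1], [0, 0, 0, 0, 0.178, -0.191, -1], [0, 0, 0, 0, 0.206, -0.201, -1]]]'

```text
time: 5.0
eef_pos: [549.8, 33.4, 241.8]
eef_rot: [[-0.086, 0.911, 0.403], [0.996, 0.078, 0.036], [0.001, 0.404, -0.915]]
force: [-33.6, 0.6, 30.9]
grip_width: 9.5
```

```bash
python3 - <<'E'
from h import *
from scipy.optimize import least_squares
after([0,0,0,0,.013,-.089]);after([0,0,0,0,.206,-.201])
r=snap("3")
s=robot.get_state();R=s["eef_rot"]=np.array(s["eef_rot"]);p=np.array(s["eef_pos"]);print(p,s["force"],s["time"]);p0,R0=cmd();print("cmd",p0,p-p0)
a=np.array([np.cos(YAW),np.sin(YAW),0])
P=np.array([[519.66,30.88,65.84],[506.03,29.8,108.1],p]);P=np.array([[q@a,q[2]] for q in P])-14*np.array([np.sin(.436),-np.cos(.436)])
f=least_squares(lambda h:np.hypot(*(P-h).T)-150,[650,142]);print("H(a,z)",f.x,f.fun)
f=least_squares(lambda h:np.hypot(*(P-h[:2]).T)-h[2],[650,142,150]);print("free r",f.x)
bs,ms,n1=bar(r["side"],(290,150,400,250));print("side bar",bs,n1)
bt,mt,n2=bar(r["top"],(290,170,390,250));print("top bar",bt,n2)
print("expected proj of bar ends",[proj(n,[p-14*R[:,2]-45*R[:,0],p-14*R[:,2]+45*R[:,0]]) for n in("side","top")])
cv2.imwrite("pics/c5.png",np.hstack([cv2.resize(r[n][y:y+150,x:x+150],None,fx=2.6,fy=2.6,interpolation=2) for n,x,y in(("side",250,130),("top",270,130))]))
E
```

```text
[556.977  33.472 247.472] [-20.779   2.807  23.445] 5.1
cmd [557.096  33.393 242.939] [-0.119  0.079  4.533]
H(a,z) [648.729 145.578] [ 0.037 -0.042  0.013]
free r [649.22  145.456 150.422]
side bar [[296.009 214.962]
 [316.306 217.85 ]] 242
top bar [[310.763 213.226]
 [328.121 210.91 ]] 82
expected proj of bar ends [array([[349.177, 210.324],
       [318.955, 197.078]]), array([[355.741, 207.822],
       [315.686, 212.049]])]
```

View pics/c5.png

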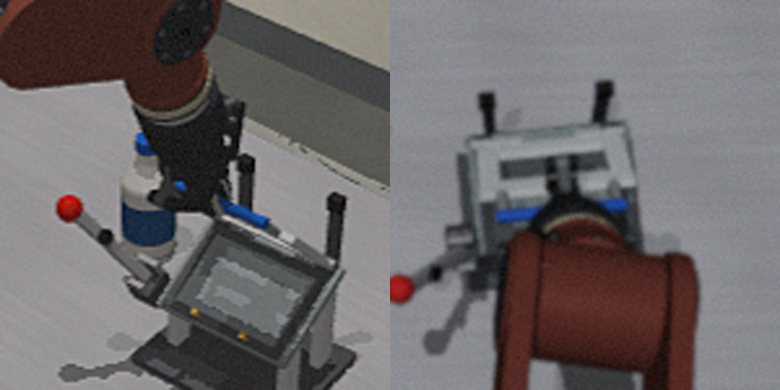

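The picture shows the lid half open, the bar held between the fingers, and the nest with its two brass pins at (195,312) and (242,335). The circle fit gives the hinge at z≈145.5 with r=150.4, so I correct the arc.

```bash
python3 - <<'E'
from h import *
p0,R0=cmd();a=np.array([np.cos(YAW),np.sin(YAW),0]);n=np.array([-a[1],a[0],0])
H=a*648.9+n*(p0@n)+[0,0,145.5];print(H)
for th in np.arange(1.4,2.3,.1):
    p=bar_at(th,H)+14*R0[:,2];print(round(th,2),(R0.T@(p-p0)/500).round(3).tolist(),p.round())
E
```

```text
[647.742  41.025 145.5  ]
1.4 [-0.0, 0.016, -0.011] [562.  34. 251.]
1.5 [-0.0, 0.046, -0.016] [574.  35. 260.]
1.6 [-0.0, 0.076, -0.018] [587.  36. 267.]
1.7 [-0.0, 0.106, -0.018] [601.  37. 273.]
1.8 [-0.0, 0.135, -0.014] [615.  38. 278.]
1.9 [-0.0, 0.165, -0.007] [630.  40. 281.]
2.0 [-0.0, 0.193, 0.003] [645.  41. 283.]
2.1 [-0.0, 0.22, 0.015] [660.  42. 283.]
2.2 [-0.0, 0.246, 0.03] [675.  43. 281.]
```

Call:
carry_out --commands '[[[0, 0, 0, 0, 0.016, -0.011, -1], [0, 0, 0, 0, 0.046, -0.016, -1], [0, 0, 0, 0, 0.076, -0.018, -1], [0, 0, 0, 0, 0.106, -0.018, -1], [0, 0, 0, 0, 0.135, -0.014, -1], [0, 0, 0, 0, 0.165, -0.007, -1], [0, 0, 0, 0, 0.193, 0.003, -1], [0, 0, 0, 0, 0.22, 0.015, -1], [0, 0, 0, 0, 0.246, 0.03, -1], [0, 0, 0, 0, 0.246, 0.03, -1]]]'

```text
time: 6.1
eef_pos: [678.7, 42.9, 285.0]
eef_rot: [[-0.083, 0.899, 0.43], [0.997, 0.076, 0.035], [-0.001, 0.432, -0.902]]
force: [2.1, 0.4, 5.9]
grip_width: 9.6
```

```bash
python3 - <<'E'
from h import *
after([0,0,0,0,.246,.03]);r=[0,0,0,0,0,-.24];after(r);print(cmd()[0])
R=tool(np.radians(-32.4),0);p=np.array([453.5,335.2,7.])
r=row(p+[0,0,150],R);print(r.tolist());after(r)
r=row(p,R);print(r.tolist());after(r)
E
```

```text
[623.925  39.086 390.097]
[0.536, -0.18, 0.814, 0.619, -0.46, 0.3]
[0.0, -0.0, -0.0, 0.0, 0.0, 0.3]
```

Call:
carry_out --commands '[[[0, 0, 0, 0, 0, 0, -0.2], [0, 0, 0, 0, 0, 0, -0.2], [0, 0, 0, 0, 0, 0, -0.2], [0, 0, 0, 0, 0, -0.04, -0.2], [0, 0, 0, 0, 0, -0.08, -0.2], [0, 0, 0, 0, 0, -0.16, -0.2], [0, 0, 0, 0, 0, -0.24, -0.2], [0, 0, 0, 0, 0, -0.24, -0.2]]]'

```text
time: 6.9
eef_pos: [625.2, 38.8, 398.3]
eef_rot: [[-0.084, 0.898, 0.432], [0.996, 0.077, 0.034], [-0.003, 0.434, -0.901]]
force: [1.2, 0.4, 0.4]
grip_width: 34.2
```

```bash
python3 - <<'E'
from h import *
R=tool(np.radians(-32.4),0);p=np.array([453.5,335.2,7.])
save([623.925,39.086,390.097],lidR())
r=row(p+[0,0,330],R);print(r.tolist());after(r)
print(row(p+[0,0,60],R).tolist())
E
```

```text
[0.536, -0.18, 0.814, 0.619, -0.308, -0.026]
[-0.0, -0.0, -0.0, -0.0, 0.0, 0.54]
```

Call:
carry_out --commands '[[[0.536, -0.18, 0.814, 0.619, -0.308, -0.026, 1], [0.536, -0.18, 0.814, 0.619, -0.308, -0.026, 1], [0.536, -0.18, 0.814, 0.619, -0.308, -0.026, 1], [0.536, -0.18, 0.814, 0.619, -0.308, -0.026, 1], [0.536, -0.18, 0.814, 0.619, -0.308, -0.026, 1], [0.536, -0.18, 0.814, 0.619, -0.308, -0.026, 1], [0.536, -0.18, 0.814, 0.619, -0.308, -0.026, 1], [0.536, -0.18, 0.814, 0.619, -0.308, -0.026, 1], [0.536, -0.18, 0.814, 0.619, -0.308, -0.026, 1]]]'

```text
time: 7.8
eef_pos: [452.0, 335.9, 335.0]
eef_rot: [[0.533, 0.846, -0.002], [0.846, -0.533, -0.002], [-0.003, -0.001, -1.0]]
force: [-0.1, -0.9, -0.3]
grip_width: 85.3
```

```bash
python3 - <<'E'
from h import *
r=snap("4")
s=robot.get_state();print(s["eef_pos"],s["time"],cmd()[0])
bs,ms,n1=bar(r["side"],(320,120,400,230));bt,mt,n2=bar(r["top"],(300,120,380,220));print(bs,n1,bt,n2,tri(bs,bt),tri(ms,mt))
for n,roi in(("side",(290,210,400,300)),("top",(290,150,380,240))):
    h=cv2.cvtColor(r[n],cv2.COLOR_BGR2HSV);m=cv2.inRange(h,np.array([8,120,80]),np.array([30,255,255]));z=np.zeros_like(m);x0,y0,x1,y1=roi;z[y0:y1,x0:x1]=m[y0:y1,x0:x1]
    k,l,st,c=cv2.connectedComponentsWithStats(z);print(n,[(c[i].round(1).tolist(),st[i,4]) for i in range(1,k)])
cv2.imwrite("pics/c6.png",np.hstack([cv2.resize(r[n][y:y+120,x:x+100],None,fx=4,fy=4,interpolation=2) for n,x,y in(("side",290,180),("top",285,150))]))
E
```

```text
[453.613 334.466 336.175] 7.9 [453.404 335.324 336.796]
[[345.897 162.26 ]
 [383.87  177.327]] 190 [[305.009 153.089]
 [354.131 148.357]] 232 [[674.342  98.203 292.085]
 [685.512 -12.339 288.836]] [[680.156  42.481 290.226]]
side [([324.3, 249.4], np.int32(7)), ([343.0, 258.8], np.int32(6))]
top [([345.3, 222.0], np.int32(7)), ([322.2, 224.6], np.int32(8))]
```

View pics/c6.png

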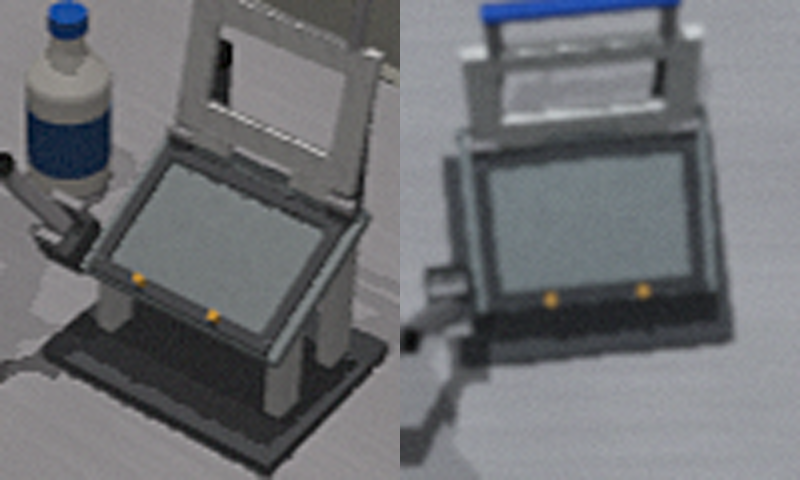

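Lid at rest on its stop, nest empty: floor corners in the side crop at about (172,165), (340,225), (262,335), (112,255), pins at (138,279) and (212,316). Measure the nest.

```bash
cat > nest.py <<'E'
from h import *
def quad(im,seed,tol=9):
    g=cv2.GaussianBlur(im,(3,3),0);m=np.zeros((482,642),np.uint8)
    cv2.floodFill(g,m,seed,(0,0,0),(tol,)*3,(tol,)*3,cv2.FLOODFILL_FIXED_RANGE|cv2.FLOODFILL_MASK_ONLY|(255<<8));m=m[1:-1,1:-1]
    h=cv2.convexHull(cv2.findNonZero(m))
    e=2.
    while True:
        a=cv2.approxPolyDP(h,e,True).reshape(-1,2)
        if len(a)<=4:break
        e+=.3
    return a,int((m>0).sum()),cv2.minAreaRect(h)[0]
E
python3 - <<'E'
from nest import *
S=cv2.imread("pics/side4.png");T=cv2.imread("pics/top4.png")
for tol in(12,18,25):
    a,n,c=quad(S,(345,242),tol);b,k,d=quad(T,(332,205),tol);print(tol,a.tolist(),n,b.tolist(),k)
f=lambda q:q[np.argsort(np.arctan2(q[:,1]-q[:,1].mean(),q[:,0]-q[:,0].mean()))]
A=np.array([[333,221.25],[375,236.25],[355.5,263.75],[318,243.75]]);B=np.array([[306.25,188.75],[356.25,187.5],[358,218.75],[309.25,223.75]])
X=tri(A,B);print("hand corners",X,X.mean(0))
print("pins",tri([[324.3,249.4],[343,258.8]],[[322.2,224.6],[345.3,222]]))
def fr(yaw,H):
    a=np.array([np.cos(yaw),np.sin(yaw),0]);s=np.radians(28);u=np.array([0,0,1.]);return np.c_[a*np.cos(s)+u*np.sin(s),[-a[1],a[0],0],u*np.cos(s)-a*np.sin(s)]
for H in([648.5,41,145.5],[649.1,39.8,143.5]):
  for yaw in(.084,.1):
    F=fr(yaw,0);seat=np.array(H)-F@[60,0,9];print(H,yaw,"seat",seat,"pin tips",seat+F@[-42,30,13],seat+F@[-42,-30,13])
    for n in("side","top"):print(n,proj(n,[seat+F@v for v in([42.5,62.5,0],[42.5,-62.5,0],[-42.5,-62.5,0],[-42.5,62.5,0],[-44,30,13],[-44,-30,13])]).round(1).tolist())
E
```

```text
12 [[369, 238], [354, 262], [319, 244], [333, 222]] 1143 [[355, 217], [312, 221], [308, 194], [353, 189]] 1352
18 [[369, 238], [354, 262], [319, 245], [333, 222]] 1178 [[356, 217], [311, 221], [308, 193], [354, 189]] 1379
25 [[370, 238], [355, 262], [318, 244], [334, 221]] 1214 [[356, 217], [312, 222], [308, 193], [354, 189]] 1421
hand corners [[639.664 104.015 117.002]
 [641.14  -28.307 133.708]
 [566.215 -30.717  90.312]
 [557.535  94.377  92.073]] [601.138  34.842 108.274]
pins [[551.661  62.911  94.66 ]
 [557.275   3.096  93.371]]
[648.5, 41, 145.5] 0.084 seat [599.92   36.91  109.385] pin tips [554.369  63.18  101.146] [559.403   3.392 101.146]
side [[332.4, 219.1], [371.3, 236.8], [354.6, 263.5], [315.9, 244.5], [324.0, 247.7], [342.7, 256.8]]
top [[306.3, 190.9], [355.2, 185.8], [357.5, 217.8], [309.7, 222.8], [322.5, 223.4], [345.6, 221.0]]
[648.5, 41, 145.5] 0.1 seat [599.992  36.133 109.385] pin tips [554.026  61.672 101.146] [560.016   1.971 101.146]
side [[332.3, 219.3], [371.5, 236.6], [355.2, 263.5], [316.1, 244.9], [324.4, 248.0], [343.3, 257.0]]
top [[306.4, 191.3], [355.2, 185.4], [358.0, 217.3], [310.3, 223.1], [323.1, 223.6], [346.2, 220.8]]
[649.1, 39.8, 143.5] 0.084 seat [600.52   35.71  107.385] pin tips [554.969  61.98   99.146] [560.003   2.192  99.146]
side [[332.9, 219.7], [371.7, 237.5], [355.0, 264.1], [316.3, 245.2], [324.5, 248.4], [343.2, 257.5]]
top [[306.8, 190.8], [355.6, 185.8], [357.9, 217.7], [310.2, 222.7], [322.9, 223.4], [346.1, 220.9]]
[649.1, 39.8, 143.5] 0.1 seat [600.592  34.933 107.385] pin tips [554.626  60.472  99.146] [560.616   0.771  99.146]
side [[332.7, 220.0], [372.0, 237.3], [355.7, 264.1], [316.5, 245.6], [324.9, 248.7], [343.8, 257.6]]
top [[306.9, 191.2], [355.6, 185.4], [358.4, 217.3], [310.8, 223.0], [323.5, 223.5], [346.6, 220.7]]
```

Call:
carry_out --commands '[[[0, 0, 0, 0, 0, 0.1, 1], [0, 0, 0, 0, 0, 0.2, 1], [0, 0, 0, 0, 0, 0.3, 1], [0, 0, 0, 0, 0, 0.4, 1], [0, 0, 0, 0, 0, 0.5, 1], [0, 0, 0, 0, 0, 0.57, 1], [0, 0, 0, 0, 0, 0.61, 1], [0, 0, 0, 0, 0, 0.64, 1], [0, 0, 0, 0, 0, 0.66, 1], [0, 0, 0, 0, 0, 0.66, 1]]]'

```text
time: 8.9
eef_pos: [453.6, 334.4, 6.0]
eef_rot: [[0.537, 0.844, -0.001], [0.844, -0.537, -0.001], [-0.001, -0.0, -1.0]]
force: [-0.2, -1.3, 0.1]
grip_width: 85.5
```

Call:
carry_out --commands '[[[0, 0, 0, 0, 0, 0, 0.4], [0, 0, 0, 0, 0, 0, 0.2], [0, 0, 0, 0, 0, 0, -1], [0, 0, 0, 0, 0, 0, -1], [0, 0, 0, 0, 0, 0, -1], [0, 0, 0, 0, 0, 0, -1], [0, 0, 0, 0, 0, 0, -1]]]'

```text
time: 9.6
eef_pos: [454.8, 336.2, 8.3]
eef_rot: [[0.536, 0.844, 0.003], [0.844, -0.536, 0.002], [0.003, 0.001, -1.0]]
force: [-0.0, 0.1, 5.4]
grip_width: 41.0
```

```bash
cat >>h.py <<'E'
YAW=.091;SEAT=np.array([599.5,36.2,108.8])
E
python3 - <<'E'
from h import *
save([453.404,335.324,6.8],cmd()[1])
r=np.array([0,0,0,0,0,-.6]);after(r)
R=tool(YAW,np.radians(28));N=-R[:,2];p=SEAT+8*N
r=row(p+150*N,R);print(r.tolist(),p+150*N);after(r)
print(row(p+60*N,R).tolist(),p)
E
```

```text
[-0.6, 0.204, -0.819, -0.439, 0.45, 0.117] [525.63   29.459 248.306]
[0.0, -0.0, -0.0, 0.0, -0.0, 0.18] [595.76   35.859 115.864]
```

Call:
carry_out --commands '[[[0, 0, 0, 0, 0, -0.03, -1], [0, 0, 0, 0, 0, -0.07, -1], [0, 0, 0, 0, 0, -0.12, -1], [0, 0, 0, 0, 0, -0.2, -1], [0, 0, 0, 0, 0, -0.28, -1], [0, 0, 0, 0, 0, -0.36, -1], [0, 0, 0, 0, 0, -0.44, -1], [0, 0, 0, 0, 0, -0.52, -1], [0, 0, 0, 0, 0, -0.6, -1], [0, 0, 0, 0, 0, -0.6, -1]]]'

```text
time: 10.6
eef_pos: [456.1, 337.0, 315.3]
eef_rot: [[0.535, 0.844, 0.012], [0.844, -0.536, 0.007], [0.012, 0.007, -1.0]]
force: [0.2, 0.9, 1.1]
grip_width: 41.0
```

Call:
carry_out --commands '[[[-0.07, 0.02, -0.09, -0.05, 0.05, 0.0, -1], [-0.13, 0.04, -0.18, -0.1, 0.1, 0.0, -1], [-0.2, 0.07, -0.27, -0.16, 0.16, 0.01, -1], [-0.27, 0.09, -0.36, -0.21, 0.21, 0.03, -1], [-0.33, 0.11, -0.46, -0.26, 0.26, 0.05, -1], [-0.4, 0.14, -0.55, -0.31, 0.31, 0.07, -1], [-0.47, 0.16, -0.64, -0.36, 0.36, 0.09, -1], [-0.53, 0.18, -0.73, -0.4, 0.41, 0.1, -1], [-0.6, 0.204, -0.819, -0.439, 0.45, 0.117, -1], [-0.6, 0.204, -0.819, -0.439, 0.45, 0.117, -1]]]'

```text
time: 11.6
eef_pos: [522.8, 26.4, 244.1]
eef_rot: [[-0.087, 0.882, 0.463], [0.996, 0.077, 0.04], [0.0, 0.464, -0.886]]
force: [-0.6, 0.2, -1.1]
grip_width: 41.1
```

Call:
carry_out --commands '[[[0, 0, 0, 0, 0, 0.05, -1], [0, 0, 0, 0, 0, 0.1, -1], [0, 0, 0, 0, 0, 0.15, -1], [0, 0, 0, 0, 0, 0.2, -1], [0, 0, 0, 0, 0, 0.22, -1], [0, 0, 0, 0, 0, 0.22, -1], [0, 0, 0, 0, 0, 0.22, -1], [0, 0, 0, 0, 0, 0.22, -1]]]'

```text
time: 12.4
eef_pos: [577.8, 34.3, 152.6]
eef_rot: [[-0.091, 0.878, 0.47], [0.996, 0.081, 0.043], [-0.001, 0.472, -0.882]]
force: [0.3, 0.8, -1.3]
grip_width: 40.9
```

```bash
python3 - <<'E'
from h import *
after([0,0,0,0,0,.22]);r=snap("5")
s=robot.get_state();p=np.array(s["eef_pos"]);R=np.array(s["eef_rot"]);print(p,cmd()[0],s["grip_width"],s["time"]);print(R);print(tool(YAW,np.radians(28)))
cv2.imwrite("pics/c7.png",np.hstack([cv2.resize(r[n][y:y+120,x:x+100],None,fx=4,fy=4,interpolation=2) for n,x,y in(("side",290,180),("top",285,150))]))
# flange corners expected in picture if tray centred in hand
o=p+8*R[:,2]
for n,x,y in(("side",290,180),("top",285,150)):
    print(n,((proj(n,[o+R@v for v in([60,40,-4],[60,-40,-4],[-60,-40,-4],[-60,40,-4])])-[x,y])*4).round().tolist())
E
```

```text
[577.791  34.077 152.618] [577.167  34.021 151.064] 40.97520708067578 12.5
[[-0.091  0.878  0.47 ]
 [ 0.996  0.08   0.042]
 [-0.001  0.472 -0.882]]
[[-0.091  0.879  0.468]
 [ 0.996  0.08   0.043]
 [ 0.     0.469 -0.883]]
side [[155.0, 129.0], [91.0, 228.0], [244.0, 300.0], [308.0, 197.0]]
top [[92.0, 183.0], [106.0, 307.0], [296.0, 285.0], [286.0, 161.0]]
```

View pics/c7.png

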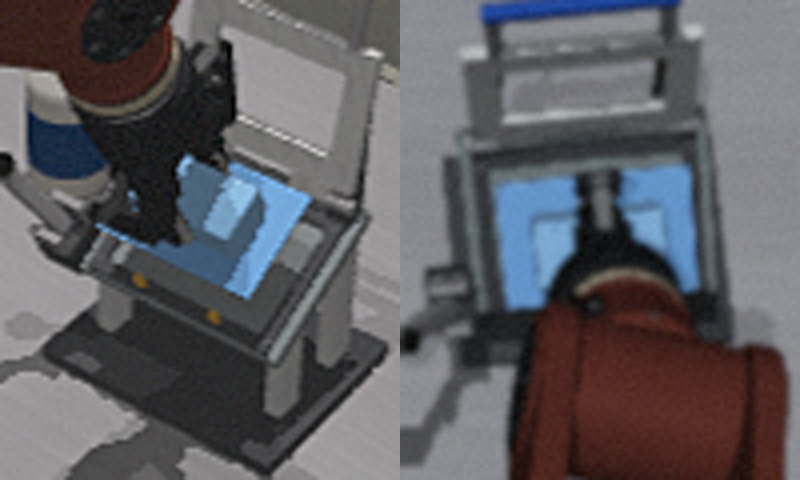

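Tray is level with the deck, its flange corners seen at (308,197), (248,299) side and (493,182), (690,165) top. That is within about 2 mm of predicted, slightly towards −y. Lower it with a 1 mm shift.

Call:
carry_out --commands '[[[0, 0, 0, 0.002, 0, 0.02, -1], [0, 0, 0, 0.002, 0, 0.04, -1], [0, 0, 0, 0.002, 0, 0.055, -1], [0, 0, 0, 0.002, 0, 0.065, -1], [0, 0, 0, 0.002, 0, 0.07, -1], [0, 0, 0, 0.002, 0, 0.074, -1], [0, 0, 0, 0.002, 0, 0.078, -1], [0, 0, 0, 0.002, 0, 0.078, -1]]]'

```text
time: 13.3
eef_pos: [595.5, 36.7, 116.6]
eef_rot: [[-0.091, 0.879, 0.468], [0.996, 0.08, 0.043], [-0.0, 0.47, -0.883]]
force: [-0.5, -1.2, -0.8]
grip_width: 40.8
```

Call:
carry_out --commands '[[[0, 0, 0, 0, 0, 0.003, -1], [0, 0, 0, 0, 0, 0.006, -1], [0, 0, 0, 0, 0, 0.006, -1]]]'

```text
time: 13.6
eef_pos: [596.8, 36.9, 113.9]
eef_rot: [[-0.091, 0.879, 0.468], [0.996, 0.08, 0.043], [-0.0, 0.47, -0.883]]
force: [-0.4, 0.3, -0.7]
grip_width: 40.8
```

Call:
carry_out --commands '[[[0, 0, 0, 0, 0, 0.002, -1], [0, 0, 0, 0, 0, 0.004, -1], [0, 0, 0, 0, 0, 0.006, -1], [0, 0, 0, 0, 0, 0.006, -1]]]'

```text
time: 14.0
eef_pos: [598.2, 37.0, 111.5]
eef_rot: [[-0.091, 0.879, 0.468], [0.996, 0.08, 0.043], [-0.0, 0.47, -0.883]]
force: [-2.7, 0.7, 2.0]
grip_width: 40.8
```

Call:
carry_out --commands '[[[0, 0, 0, 0, 0, 0, 0.1], [0, 0, 0, 0, 0, 0, 0.25], [0, 0, 0, 0, 0, 0, 0.35], [0, 0, 0, 0, 0, -0.02, 0.35], [0, 0, 0, 0, 0, -0.06, 0.35], [0, 0, 0, 0, 0, -0.14, 0.35], [0, 0, 0, 0, 0, -0.22, 0.35], [0, 0, 0, 0, 0, -0.3, 0.35], [0, 0, 0, 0, 0, -0.36, 0.35]]]'

```text
time: 14.9
eef_pos: [513.5, 29.2, 273.6]
eef_rot: [[-0.091, 0.877, 0.471], [0.996, 0.081, 0.042], [-0.001, 0.473, -0.881]]
force: [1.2, -0.5, -0.4]
grip_width: 57.5
```

```bash
python3 - <<'E'
from h import *
for r in([0,0,0,.002,0,.078],[0,0,0,0,0,.006],[0,0,0,0,0,.006],[0,0,0,0,0,-.36]):after([*r])
r=snap("6")
s=robot.get_state();p=np.array(s["eef_pos"]);print(p,cmd()[0],s["time"])
cv2.imwrite("pics/c8.png",np.hstack([cv2.resize(r[n][y:y+100,x:x+80],None,fx=5,fy=5,interpolation=2) for n,x,y in(("side",300,195),("top",292,160))]))
R=tool(YAW,np.radians(28));N=-R[:,2];X=R[:,1];Y=R[:,0]
for n,x,y in(("side",300,195),("top",292,160)):
    print(n,((proj(n,[SEAT+X*a+Y*b+4*N for a,b in((40,60),(40,-60),(-40,-60),(-40,60))])-[x,y])*5).round().tolist())
def cor(im,roi):
    m=mask(im,roi,(95,70,60),(120,255,255));h=cv2.convexHull(cv2.findNonZero(m));e=2
    while len(a:=cv2.approxPolyDP(h,e,True).reshape(-1,2))>4:e+=.3
    return a
a=cor(r["side"],(300,200,385,280));b=cor(r["top"],(295,170,370,235));print(a.tolist(),b.tolist())
E
```

```text
[515.71   28.904 277.194] [513.934  29.253 270.248] 15.0
side [[161.0, 124.0], [349.0, 209.0], [271.0, 335.0], [84.0, 245.0]]
top [[78.0, 162.0], [313.0, 136.0], [325.0, 287.0], [95.0, 313.0]]
[[370, 237], [355, 261], [318, 244], [333, 220]] [[357, 217], [312, 223], [307, 193], [354, 187]]
```

View pics/c8.png

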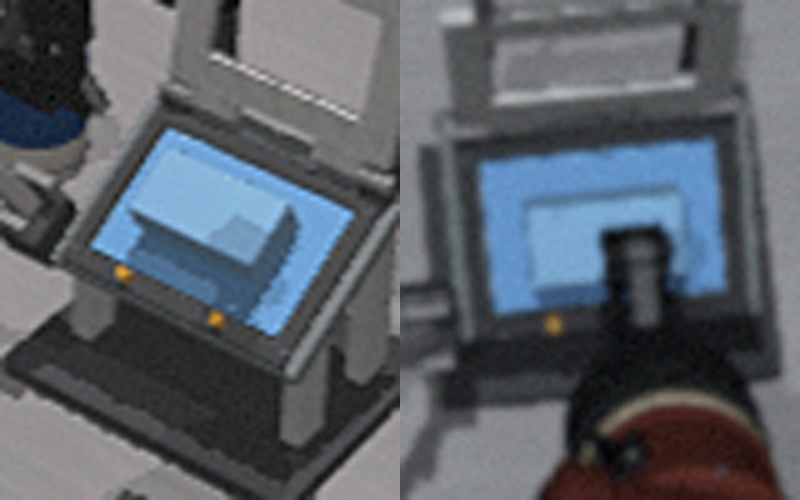

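The tray lies inside the nest rim on all four sides: flange corners in the side crop at (165,130), (352,212), (275,335), (92,245), close to the predicted ones. Now back to the bar.

```bash
python3 - <<'E'
from h import *
R=lidR();b=np.array([679.3,43,291.3]);p=b+14*R[:,2]
q=p-90*R[:,2];print(row([530,32,400],R).tolist(),row(q,R).tolist(),q);after(row(q,R));print(row(p,R).tolist());after(row(p,R))
H=b-bar_at(2.27,np.zeros(3));print("H",H)
p0,R0=cmd()
for th in list(np.arange(2.17,.2,-.1))+[.2,.15,.1,.05]:
    q=bar_at(th,H)+14*R0[:,2];print(round(th,2),(R0.T@(q-p0)/500).round(3)[1:].tolist(),q.round())
E
```

```text
[0.067, -0.0, -0.0, 0.003, 0.151, -0.214] [0.067, -0.0, -0.0, -0.003, 0.321, -0.033] [647.314  40.081 360.179]
[-0.0, -0.0, -0.0, 0.0, -0.0, 0.18]
H [648.086  40.152 144.611]
2.17 [-0.025, -0.017] [670.  42. 281.]
2.07 [-0.051, -0.031] [656.  41. 282.]
1.97 [-0.079, -0.043] [641.  39. 281.]
1.87 [-0.108, -0.052] [626.  38. 279.]
1.77 [-0.137, -0.057] [611.  37. 276.]
1.67 [-0.167, -0.06] [597.  36. 271.]
1.57 [-0.197, -0.06] [584.  34. 264.]
1.47 [-0.227, -0.057] [571.  33. 257.]
1.37 [-0.256, -0.051] [559.  32. 248.]
1.27 [-0.285, -0.042] [548.  31. 238.]
1.17 [-0.312, -0.03] [538.  30. 226.]
1.07 [-0.339, -0.016] [529.  29. 214.]
0.97 [-0.363, 0.001] [522.  29. 201.]
0.87 [-0.386, 0.02] [515.  28. 188.]
0.77 [-0.407, 0.042] [510.  28. 174.]
0.67 [-0.426, 0.066] [507.  27. 159.]
0.57 [-0.442, 0.091] [505.  27. 144.]
0.47 [-0.455, 0.118] [505.  27. 129.]
0.37 [-0.466, 0.146] [506.  27. 114.]
0.27 [-0.474, 0.175] [508.  27.  99.]
0.2 [-0.478, 0.195] [511.  28.  89.]
0.15 [-0.48, 0.21] [513.  28.  82.]
0.1 [-0.481, 0.225] [516.  28.  75.]
0.05 [-0.481, 0.24] [519.  28.  68.]
```

Call:
carry_out --commands '[[[0.067, 0, 0, 0.0, 0.05, -0.08, -0.1], [0.067, 0, 0, 0.0, 0.1, -0.16, -0.1], [0.067, 0, 0, 0.0, 0.151, -0.214, -0.1], [0.067, 0, 0, 0.0, 0.2, -0.18, -0.1], [0.067, 0, 0, 0.0, 0.25, -0.12, -0.1], [0.067, 0, 0, -0.003, 0.29, -0.07, -0.1], [0.067, 0, 0, -0.003, 0.321, -0.033, -0.1], [0.067, 0, 0, -0.003, 0.321, -0.033, -0.1], [0.067, 0, 0, -0.003, 0.321, -0.033, -0.1]]]'

```text
time: 15.9
eef_pos: [646.9, 40.1, 358.3]
eef_rot: [[-0.091, 0.904, 0.418], [0.996, 0.083, 0.038], [0.0, 0.42, -0.908]]
force: [1.0, -0.6, 0.3]
grip_width: 38.6
```

Call:
carry_out --commands '[[[0, 0, 0, 0, 0, 0.06, -0.1], [0, 0, 0, 0, 0, 0.12, -0.1], [0, 0, 0, 0, 0, 0.15, -0.1], [0, 0, 0, 0, 0, 0.18, -0.1], [0, 0, 0, 0, 0, 0.18, -0.1], [0, 0, 0, 0, 0, 0.18, -0.1]]]'

```text
time: 16.5
eef_pos: [685.5, 43.5, 279.5]
eef_rot: [[-0.091, 0.902, 0.422], [0.996, 0.083, 0.038], [-0.0, 0.424, -0.906]]
force: [-0.0, -0.6, 0.2]
grip_width: 38.5
```

Call:
carry_out --commands '[[[0, 0, 0, 0, 0, 0, -0.4], [0, 0, 0, 0, 0, 0, -1], [0, 0, 0, 0, 0, 0, -1], [0, 0, 0, 0, 0, 0, -1], [0, 0, 0, 0, 0, 0, -1], [0, 0, 0, 0, 0, 0, -1]]]'

```text
time: 17.1
eef_pos: [684.5, 43.3, 280.1]
eef_rot: [[-0.091, 0.903, 0.42], [0.996, 0.083, 0.038], [-0.0, 0.422, -0.907]]
force: [-6.9, -1.1, 4.6]
grip_width: 9.3
```

Call:
carry_out --commands '[[[0, 0, 0, 0, -0.025, -0.017, -1], [0, 0, 0, 0, -0.051, -0.031, -1], [0, 0, 0, 0, -0.079, -0.043, -1], [0, 0, 0, 0, -0.108, -0.052, -1], [0, 0, 0, 0, -0.137, -0.057, -1], [0, 0, 0, 0, -0.167, -0.06, -1], [0, 0, 0, 0, -0.197, -0.06, -1], [0, 0, 0, 0, -0.197, -0.06, -1]]]'

```text
time: 17.9
eef_pos: [585.0, 35.1, 269.6]
eef_rot: [[-0.09, 0.899, 0.429], [0.996, 0.081, 0.04], [0.001, 0.43, -0.903]]
force: [-6.9, 2.0, 10.4]
grip_width: 9.1
```

Call:
carry_out --commands '[[[0, 0, 0, 0, -0.03, 0.003, -1], [0, 0, 0, 0, -0.059, 0.009, -1], [0, 0, 0, 0, -0.088, 0.018, -1], [0, 0, 0, 0, -0.115, 0.03, -1], [0, 0, 0, 0, -0.142, 0.044, -1], [0, 0, 0, 0, -0.166, 0.061, -1], [0, 0, 0, 0, -0.189, 0.08, -1], [0, 0, 0, 0, -0.21, 0.102, -1], [0, 0, 0, 0, -0.21, 0.102, -1]]]'

```text
time: 18.8
eef_pos: [510.3, 27.3, 172.4]
eef_rot: [[-0.091, 0.902, 0.422], [0.996, 0.083, 0.037], [-0.002, 0.424, -0.906]]
force: [4.7, 1.0, -4.1]
grip_width: 9.1
```

Call:
carry_out --commands '[[[0, 0, 0, 0, -0.019, 0.024, -1], [0, 0, 0, 0, -0.035, 0.049, -1], [0, 0, 0, 0, -0.048, 0.076, -1], [0, 0, 0, 0, -0.059, 0.104, -1], [0, 0, 0, 0, -0.067, 0.133, -1], [0, 0, 0, 0, -0.071, 0.153, -1], [0, 0, 0, 0, -0.073, 0.168, -1], [0, 0, 0, 0, -0.074, 0.183, -1], [0, 0, 0, 0, -0.074, 0.183, -1]]]'

```text
time: 19.7
eef_pos: [515.9, 28.3, 74.5]
eef_rot: [[-0.091, 0.903, 0.42], [0.996, 0.082, 0.039], [0.001, 0.422, -0.906]]
force: [0.8, 0.7, -1.6]
grip_width: 9.4
```

Call:
carry_out --commands '[[[0, 0, 0, 0, 0, 0.005, -1], [0, 0, 0, 0, 0, 0.01, -1], [0, 0, 0, 0, 0, 0.015, -1], [0, 0, 0, 0, 0, 0.015, -1]]]'

```text
time: 20.1
eef_pos: [518.8, 28.4, 68.0]
eef_rot: [[-0.091, 0.903, 0.421], [0.996, 0.082, 0.039], [0.0, 0.422, -0.906]]
force: [-1.3, 5.9, 0.2]
grip_width: 9.2
```

Call:
carry_out --commands '[[[0, 0, 0, 0, 0, 0.002, -1], [0, 0, 0, 0, 0, 0.004, -1], [0, 0, 0, 0, 0, 0.006, -1], [0, 0, 0, 0, 0, 0.006, -1]]]'

```text
time: 20.5
eef_pos: [520.1, 28.4, 65.5]
eef_rot: [[-0.091, 0.903, 0.421], [0.996, 0.082, 0.038], [0.0, 0.423, -0.906]]
force: [-0.7, 4.6, 1.2]
grip_width: 9.1
```

Call:
carry_out --commands '[[[0, 0, 0, 0, 0, 0, -0.29], [0, 0, 0, 0, 0, 0, -0.29], [0, 0, 0, 0, 0, 0, -0.29], [0, 0, 0, 0, 0, -0.04, -0.29], [0, 0, 0, 0, 0, -0.1, -0.29], [0, 0, 0, 0, 0, -0.2, -0.29], [0, 0, 0, 0, 0, -0.3, -0.29], [0, 0, 0, 0, 0, -0.4, -0.5], [0, 0, 0, 0, 0, -0.4, -1]]]'

```text
time: 21.4
eef_pos: [439.5, 19.4, 257.6]
eef_rot: [[-0.09, 0.894, 0.439], [0.996, 0.084, 0.034], [-0.007, 0.44, -0.898]]
force: [1.5, 0.1, 0.0]
grip_width: 8.3
```

```bash
python3 - <<'E'
from h import *
for r in([0,0,0,0,-.197,-.06],[0,0,0,0,-.21,.102],[0,0,0,0,-.074,.183],[0,0,0,0,0,.015],[0,0,0,0,0,.006],[0,0,0,0,0,-.4]):after(r)
r=snap("7");s=robot.get_state();print(s["eef_pos"],cmd()[0],s["time"])
def cen(m): M=cv2.moments(m,True);return np.array([M["m10"]/M["m00"],M["m01"]/M["m00"]])
S,T=r["side"],r["top"]
ks=cen(mask(S,(260,195,295,225),(0,150,80),(8,255,255)));kt=cen(mask(T,(260,230,290,255),(0,150,80),(8,255,255)));k=tri(ks,kt)[0]
bs,ms,n1=bar(S,(295,250,350,285));print("bar side",bs,n1,"was 306.7,257.5/342.6,275.7")
R=tool(YAW,np.radians(28));F=np.c_[R[:,1],R[:,0],-R[:,2]];F[:,1]=np.cross(F[:,2],F[:,0]);q=F.T@(k-SEAT);print("knob",k,q)
# pivot: down -> bar axis 15 above shut lid middle plane (9) => z=24; arm: at angle c: y=py+? 
# knob = pivot + 115*(-cos c,+sin c) + 6*(sin c, cos c) in (y,z)
from scipy.optimize import brentq
c=brentq(lambda c:24+115*np.sin(c)+6*np.cos(c)-q[2],1.58,2.6);py=q[1]+115*np.cos(c)-6*np.sin(c);print("c",c,"pivot y",py)
a=brentq
E
```

```text
[436.942  20.091 249.685] [435.862  20.643 246.783] 21.5
bar side [[306.768 257.452]
 [342.612 275.804]] 182 was 306.7,257.5/342.6,275.7
knob [494.265 180.396 197.449] [-39.345 153.162 121.321]
c 2.0826682295762513 pivot y 91.60330725383348
```

The bar is back at its original resting pixels, so the lid is shut on the pins. The knob gives clamp angle ≈2.08 and pivot y≈92. I'll push with closed fingers: side push first, then press from above. Gripping would put about 60 N on the knob.

```bash
cat >>h.py <<'E'
RP=tool(YAW,np.radians(28));F=np.c_[RP[:,1],-RP[:,0],-RP[:,2]]
F[:,1]=np.cross(F[:,2],F[:,0])
PY,PZ,KX=91.6,24.,-39.
def knob(c): return np.array([KX,PY-115*np.cos(c)+6*np.sin(c),PZ+115*np.sin(c)+6*np.cos(c)])
def W(q): return SEAT+F@np.array(q)
E
python3 - <<'E'
from h import *
print(F, knob(2.08), W(knob(2.08)), proj("top",W([KX,PY,PZ])),proj("side",W([KX,PY,PZ])))
for w in([400,60,330],[430,235,330]):
    print("to",w,row(w,RP).tolist())
after(row([430,235,330],RP))
s=W(knob(2.08)+[0,45,-7]);print("start",s,row(s+[0,0,60],RP).tolist(),row(s,RP).tolist());after(row(s,RP))
p0,R0=cmd()
for c in np.r_[2.08,np.arange(2.0,.6,-.1)]:
    q=W(knob(c)+[0,25,-7]);print(round(c,2),(R0.T@(q-p0)/500).round(3).tolist())
E
```

```text
[[ 0.879 -0.091 -0.468]
 [ 0.08   0.996 -0.043]
 [ 0.469  0.     0.883]] [-39.    152.899 121.485] [494.515 180.154 197.756] [[298.876 225.758]] [[305.396 235.895]]
to [400, 60, 330] [-0.067, -0.0, -0.0, 0.085, 0.012, -0.178]
to [430, 235, 330] [-0.067, -0.0, -0.0, 0.428, 0.095, -0.139]
start [493.698 225.267 191.575] [0.0, -0.0, -0.0, -0.031, 0.037, 0.197] [0.0, -0.0, -0.0, -0.031, -0.02, 0.303]
2.08 [-0.04, 0.0, -0.0]
2.0 [-0.056, 0.0, -0.009]
1.9 [-0.077, 0.0, -0.019]
1.8 [-0.099, 0.0, -0.026]
1.7 [-0.121, 0.0, -0.032]
1.6 [-0.144, 0.0, -0.035]
1.5 [-0.167, 0.0, -0.035]
1.4 [-0.19, 0.0, -0.034]
1.3 [-0.212, 0.0, -0.03]
1.2 [-0.235, 0.0, -0.024]
1.1 [-0.256, 0.0, -0.016]
1.0 [-0.277, 0.0, -0.005]
0.9 [-0.296, 0.0, 0.007]
0.8 [-0.314, 0.0, 0.021]
0.7 [-0.331, 0.0, 0.037]
```

Call:
carry_out --commands '[[[-0.067, 0, 0, 0.04, 0.005, -0.09, -1], [-0.067, 0, 0, 0.085, 0.012, -0.178, -1], [-0.067, 0, 0, 0.15, 0.03, -0.17, -1], [-0.067, 0, 0, 0.23, 0.05, -0.16, -1], [-0.067, 0, 0, 0.31, 0.07, -0.15, -1], [-0.067, 0, 0, 0.39, 0.09, -0.14, -1], [-0.067, 0, 0, 0.428, 0.095, -0.139, -1], [-0.067, 0, 0, 0.428, 0.095, -0.139, -1], [-0.067, 0, 0, 0.428, 0.095, -0.139, -1]]]'

```text
time: 22.4
eef_pos: [429.4, 235.0, 326.8]
eef_rot: [[-0.092, 0.881, 0.464], [0.996, 0.083, 0.04], [-0.003, 0.465, -0.885]]
force: [0.4, 0.2, 0.4]
grip_width: -0.1
```

Call:
carry_out --commands '[[[0, 0, 0, -0.015, 0.02, 0.08, -1], [0, 0, 0, -0.031, 0.037, 0.14, -1], [0, 0, 0, -0.031, 0.037, 0.197, -1], [0, 0, 0, -0.031, 0.01, 0.25, -1], [0, 0, 0, -0.031, -0.02, 0.303, -1], [0, 0, 0, -0.031, -0.02, 0.303, -1], [0, 0, 0, -0.031, -0.02, 0.303, -1]]]'

```text
time: 23.1
eef_pos: [493.3, 223.9, 190.6]
eef_rot: [[-0.089, 0.88, 0.467], [0.996, 0.079, 0.041], [-0.001, 0.468, -0.884]]
force: [0.3, 0.1, 1.3]
grip_width: -0.2
```

Start the side push, slowly at first.

Call:
carry_out --commands '[[[0, 0, 0, -0.02, 0, 0, -1], [0, 0, 0, -0.03, 0, 0, -1], [0, 0, 0, -0.04, 0, 0, -1], [0, 0, 0, -0.048, 0, -0.004, -1], [0, 0, 0, -0.056, 0, -0.009, -1], [0, 0, 0, -0.066, 0, -0.014, -1], [0, 0, 0, -0.077, 0, -0.019, -1], [0, 0, 0, -0.077, 0, -0.019, -1]]]'

```text
time: 23.9
eef_pos: [493.6, 187.7, 202.1]
eef_rot: [[-0.091, 0.877, 0.471], [0.996, 0.078, 0.046], [0.003, 0.474, -0.881]]
force: [-2.6, 3.6, 2.7]
grip_width: 0.1
```

Call:
carry_out --commands '[[[0, 0, 0, -0.011, 0, -0.004, -1], [0, 0, 0, -0.022, 0, -0.007, -1], [0, 0, 0, -0.033, 0, -0.01, -1], [0, 0, 0, -0.044, 0, -0.013, -1], [0, 0, 0, -0.055, 0, -0.015, -1], [0, 0, 0, -0.067, 0, -0.016, -1], [0, 0, 0, -0.09, 0, -0.016, -1], [0, 0, 0, -0.113, 0, -0.015, -1], [0, 0, 0, -0.135, 0, -0.011, -1], [0, 0, 0, -0.135, 0, -0.011, -1]]]'

```text
time: 24.9
eef_pos: [497.3, 119.0, 207.0]
eef_rot: [[-0.09, 0.877, 0.471], [0.996, 0.079, 0.043], [0.001, 0.473, -0.881]]
force: [-1.9, 1.5, 4.1]
grip_width: -0.2
```

```bash
python3 - <<'E'
from h import *
for r in([0,0,0,-.077,0,-.019],[0,0,0,-.135,0,-.011]):after(r)
r=snap("8");s=robot.get_state();print(s["eef_pos"],s["force"],cmd()[0],s["time"],"expected knob",knob(1.3),W(knob(1.3)),[proj(n,W(knob(1.3))) for n in("side","top")])
for n,roi in(("side",(250,170,360,270)),("top",(255,180,360,270))):
    m=mask(r[n],roi,(0,150,60),(8,255,255));print(n,cv2.countNonZero(m),cv2.boundingRect(m),cv2.minEnclosingCircle(cv2.findNonZero(m)) if m.any() else 0)
E
```

```text
[497.08  119.195 206.294] [0.19  2.249 3.337] [496.154 119.019 204.652] 25.0 expected knob [-39.     66.619 136.414] [495.376  93.594 210.937] [array([[300.245, 219.835]]), array([[309.676, 238.689]])]
side 85 (296, 215, 10, 11) ((300.7162170410156, 220.17567443847656), 5.332616806030273)
top 76 (304, 233, 11, 12) ((309.0, 238.5), 5.590270042419434)
```

The knob is where the model predicts (300.7,220.2 against 300.2,219.8). Continue.

Call:
carry_out --commands '[[[0, 0, 0, -0.011, 0, 0.003, -1], [0, 0, 0, -0.023, 0, 0.006, -1], [0, 0, 0, -0.033, 0, 0.01, -1], [0, 0, 0, -0.044, 0, 0.014, -1], [0, 0, 0, -0.054, 0, 0.019, -1], [0, 0, 0, -0.065, 0, 0.025, -1], [0, 0, 0, -0.075, 0, 0.031, -1], [0, 0, 0, -0.084, 0, 0.037, -1], [0, 0, 0, -0.093, 0, 0.044, -1], [0, 0, 0, -0.102, 0, 0.051, -1]]]'

```text
time: 26.0
eef_pos: [512.6, 68.9, 181.5]
eef_rot: [[-0.091, 0.879, 0.467], [0.996, 0.08, 0.042], [-0.0, 0.469, -0.883]]
force: [-2.3, 2.7, 4.7]
grip_width: -0.0
```

```bash
python3 - <<'E'
from h import *
after([0,0,0,-.102,0,.051])
p0,R0=cmd();up=W(knob(.8)+[0,25,45])
print("cmd",p0,"back/up",row(W(knob(.8)+[0,32,40]),RP).tolist(),"over",row(W(knob(.8)+[0,0,40]),RP).tolist(),"touch",row(W(knob(.8)+[0,0,16]),RP).tolist())
after(row(W(knob(.8)+[0,0,16]),RP))
for c in(.8,.7,.6,.5,.4,.3,.2,.1,.05,0):print(c,row(W(knob(c)+[0,0,14]),RP)[3:].tolist(),knob(c))
print(robot.get_state()["force"])
E
```

```text
cmd [512.705  69.318 182.133] back/up [0.0, -0.0, -0.0, 0.014, 0.0, -0.094] over [0.0, -0.0, -0.0, -0.05, 0.001, -0.094] touch [0.0, -0.0, -0.0, -0.05, 0.0, -0.046]
0.8 [-0.0, 0.0, 0.004] [-39.     15.783 110.676]
0.7 [-0.017, 0.0, 0.02] [-39.      7.508 102.674]
0.6 [-0.032, 0.0, 0.038] [-39.      0.074  93.886]
0.5 [-0.045, 0.0, 0.057] [-39.     -6.445  84.399]
0.4 [-0.056, 0.0, 0.077] [-39.    -11.986  74.309]
0.3 [-0.065, 0.0, 0.098] [-39.    -16.491  63.717]
0.2 [-0.072, 0.0, 0.12] [-39.    -19.916  52.727]
0.1 [-0.076, 0.0, 0.143] [-39.    -22.226  41.451]
0.05 [-0.078, 0.0, 0.154] [-39.    -22.956  35.74 ]
0 [-0.079, 0.0, 0.166] [-39.  -23.4  30. ]
[-2.341  2.693  4.662]
```

Call:
carry_out --commands '[[[0, 0, 0, 0.014, 0, 0, -1], [0, 0, 0, 0.014, 0, -0.05, -1], [0, 0, 0, 0.014, 0, -0.094, -1], [0, 0, 0, 0.014, 0, -0.094, -1], [0, 0, 0, -0.02, 0, -0.094, -1], [0, 0, 0, -0.05, 0, -0.094, -1], [0, 0, 0, -0.05, 0, -0.094, -1], [0, 0, 0, -0.05, 0, -0.06, -1], [0, 0, 0, -0.05, 0, -0.046, -1], [0, 0, 0, -0.05, 0, -0.046, -1]]]'

```text
time: 27.0
eef_pos: [503.1, 44.0, 199.8]
eef_rot: [[-0.091, 0.881, 0.464], [0.996, 0.081, 0.043], [0.001, 0.466, -0.885]]
force: [0.8, -1.0, -0.5]
grip_width: 0.1
```

Call:
carry_out --commands '[[[0, 0, 0, 0, 0, 0.004, -1], [0, 0, 0, -0.008, 0, 0.012, -1], [0, 0, 0, -0.017, 0, 0.02, -1], [0, 0, 0, -0.025, 0, 0.029, -1], [0, 0, 0, -0.032, 0, 0.038, -1], [0, 0, 0, -0.039, 0, 0.048, -1], [0, 0, 0, -0.045, 0, 0.057, -1], [0, 0, 0, -0.051, 0, 0.067, -1], [0, 0, 0, -0.056, 0, 0.077, -1], [0, 0, 0, -0.056, 0, 0.077, -1]]]'

```text
time: 28.0
eef_pos: [525.7, 12.8, 169.4]
eef_rot: [[-0.091, 0.878, 0.469], [0.996, 0.084, 0.034], [-0.009, 0.471, -0.882]]
force: [-7.0, -15.1, 7.0]
grip_width: -0.1
```

```bash
python3 - <<'E'
from h import *
after([0,0,0,-.056,0,.077])
r=snap("9");s=robot.get_state();p=np.array(s["eef_pos"]);print(s["force"],F.T@np.array(s["force"]),"tcp seat",F.T@(p-SEAT),"cmd",F.T@(cmd()[0]-SEAT),"k(.4)",knob(.4))
for c in(.8,.7,.6,.5,.4):print(c,[proj(n,W(knob(c))).round(1).tolist() for n in("side","top")])
for n,roi in(("side",(270,190,360,280)),("top",(285,190,370,270))):
    m=mask(r[n],roi,(0,150,60),(8,255,255));print(n,cv2.countNonZero(m),cv2.boundingRect(m),cv2.minEnclosingCircle(cv2.findNonZero(m)) if m.any() else 0)
cv2.imwrite("pics/c9.png",np.hstack([cv2.resize(r[n][y:y+100,x:x+80],None,fx=5,fy=5,interpolation=2) for n,x,y in(("side",285,185),("top",292,160))]))
E
```

```text
[ -6.396 -13.746   5.458] [ -4.164 -13.108   8.396] tcp seat [-38.341 -16.547  88.994] cmd [-39.244 -12.131  88.415] k(.4) [-39.    -11.986  74.309]
0.8 [[[319.6, 232.2]], [[330.7, 232.9]]]
0.7 [[[323.1, 234.9]], [[333.9, 231.4]]]
0.6 [[[326.5, 237.5]], [[336.7, 230.0]]]
0.5 [[[329.6, 240.2]], [[339.1, 228.5]]]
0.4 [[[332.4, 242.8]], [[341.0, 227.1]]]
side 11 (322, 193, 2, 9) ((322.5, 197.0), 4.031229019165039)
top 126 (342, 258, 28, 12) ((355.5, 267.5), 13.58317756652832)
```

View pics/c9.png

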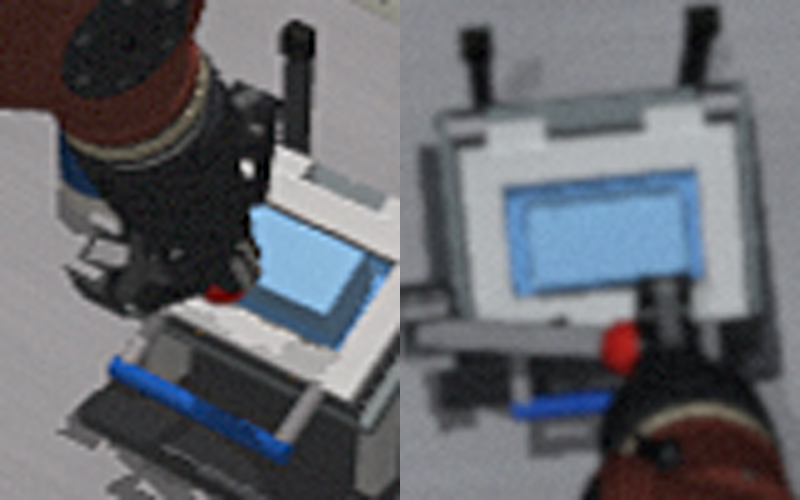

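The picture shows the tip has slid past the ball to its −y side: knob at top crop (622,345), c≈0.57. Lift, come back centred 5 mm to +y of the ball, and press again.

Call:
carry_out --commands '[[[0, 0, 0, 0, 0, -0.03, -1], [0, 0, 0, 0, 0, -0.07, -1], [0, 0, 0, 0, 0, -0.07, -1], [0, 0, 0, 0.03, 0, -0.07, -1], [0, 0, 0, 0.03, 0, -0.07, -1], [0, 0, 0, 0.03, 0, -0.045, -1], [0, 0, 0, 0.03, 0, -0.031, -1], [0, 0, 0, 0.025, 0, -0.025, -1], [0, 0, 0, 0.021, 0, -0.02, -1], [0, 0, 0, 0.021, 0, -0.02, -1]]]'

```text
time: 29.1
eef_pos: [519.2, 26.9, 176.8]
eef_rot: [[-0.09, 0.88, 0.467], [0.996, 0.08, 0.042], [-0.0, 0.469, -0.883]]
force: [0.6, -0.4, -0.1]
grip_width: -0.1
```

Call:
carry_out --commands '[[[0, 0, 0, -0.005, 0, 0.01, -1], [0, 0, 0, -0.008, 0, 0.015, -1], [0, 0, 0, -0.011, 0, 0.02, -1], [0, 0, 0, -0.013, 0, 0.025, -1], [0, 0, 0, -0.013, 0, 0.025, -1]]]'

```text
time: 29.6
eef_pos: [526.0, 20.5, 166.5]
eef_rot: [[-0.091, 0.879, 0.468], [0.996, 0.081, 0.041], [-0.002, 0.47, -0.883]]
force: [-2.2, -2.7, 3.3]
grip_width: -0.2
```

Call:
carry_out --commands '[[[0, 0, 0, -0.001, 0, 0.006, -1], [0, 0, 0, -0.003, 0, 0.012, -1], [0, 0, 0, -0.004, 0, 0.018, -1], [0, 0, 0, -0.006, 0, 0.025, -1], [0, 0, 0, -0.008, 0, 0.032, -1], [0, 0, 0, -0.009, 0, 0.038, -1], [0, 0, 0, -0.009, 0, 0.038, -1]]]'

```text
time: 30.3
eef_pos: [536.4, 16.4, 150.7]
eef_rot: [[-0.09, 0.877, 0.471], [0.996, 0.081, 0.04], [-0.003, 0.473, -0.881]]
force: [-1.3, -2.8, 3.9]
grip_width: -0.2
```

Call:
carry_out --commands '[[[0, 0, 0, -0.001, 0, 0.006, -1], [0, 0, 0, -0.002, 0, 0.012, -1], [0, 0, 0, -0.003, 0, 0.018, -1], [0, 0, 0, -0.004, 0, 0.023, -1], [0, 0, 0, -0.005, 0, 0.028, -1], [0, 0, 0, -0.005, 0, 0.032, -1], [0, 0, 0, -0.005, 0, 0.032, -1]]]'

```text
time: 31.0
eef_pos: [544.2, 14.9, 136.6]
eef_rot: [[-0.09, 0.877, 0.471], [0.996, 0.081, 0.041], [-0.002, 0.473, -0.881]]
force: [-0.6, -3.3, 4.7]
grip_width: 0.1
```

Call:
carry_out --commands '[[[0, 0, 0, 0, 0, 0.003, -1], [0, 0, 0, 0, 0, 0.006, -1], [0, 0, 0, -0.001, 0, 0.009, -1], [0, 0, 0, -0.001, 0, 0.012, -1], [0, 0, 0, -0.001, 0, 0.012, -1]]]'

```text
time: 31.5
eef_pos: [546.9, 14.8, 131.3]
eef_rot: [[-0.09, 0.877, 0.471], [0.996, 0.08, 0.041], [-0.002, 0.473, -0.881]]
force: [-0.9, -4.1, 3.8]
grip_width: -0.1
```

Call:
carry_out --commands '[[[0, 0, 0, 0, 0, 0.002, -1], [0, 0, 0, 0, 0, 0.004, -1], [0, 0, 0, 0, 0, 0.006, -1], [0, 0, 0, 0, 0, 0.006, -1]]]'

```text
time: 31.9
eef_pos: [548.3, 15.0, 128.6]
eef_rot: [[-0.091, 0.878, 0.471], [0.996, 0.081, 0.041], [-0.002, 0.473, -0.881]]
force: [-0.8, -2.7, 5.0]
grip_width: -0.2
```

Call:
carry_out --commands '[[[0, 0, 0, 0, 0, 0.002, -1], [0, 0, 0, 0, 0, 0.004, -1], [0, 0, 0, 0, 0, 0.006, -1], [0, 0, 0, 0, 0, 0.006, -1]]]'

```text
time: 32.3
eef_pos: [549.7, 14.9, 126.0]
eef_rot: [[-0.09, 0.877, 0.471], [0.996, 0.081, 0.041], [-0.002, 0.473, -0.881]]
force: [-2.1, -5.5, 5.9]
grip_width: 0.0
```

Call:
carry_out --commands '[[[0, 0, 0, 0, 0, 0.002, -1], [0, 0, 0, 0, 0, 0.004, -1], [0, 0, 0, 0, 0, 0.006, -1], [0, 0, 0, 0, 0, 0.006, -1]]]'

```text
time: 32.7
eef_pos: [550.7, 14.7, 124.6]
eef_rot: [[-0.092, 0.878, 0.47], [0.996, 0.083, 0.04], [-0.003, 0.472, -0.882]]
force: [-15.6, -9.2, 21.2]
grip_width: 0.1
```

```bash
python3 - <<'E'
from h import *
r=snap("10");s=robot.get_state();p=np.array(s["eef_pos"]);print("F seat",F.T@np.array(s["force"]),"tcp seat",F.T@(p-SEAT))
for c in(.2,.1,0):print(c,[proj(n,W(knob(c))).round(1).tolist() for n in("side","top")])
for n,roi in(("side",(310,225,365,280)),("top",(315,205,365,250))):
    m=mask(r[n],roi,(0,170,60),(8,255,255));print(n,cv2.countNonZero(m),cv2.boundingRect(m),cv2.minEnclosingCircle(cv2.findNonZero(m)) if m.any() else 0)
bs,ms,n1=bar(r["side"],(295,250,350,290));bt,mt,n2=bar(r["top"],(305,230,365,260));print("bar",bs,n1,bt,n2)
E
```

```text
F seat [-5.8   -6.641 25.1  ] tcp seat [-37.253 -16.953  37.711]
0.2 [[[337.0, 247.6]], [[343.4, 224.2]]]
0.1 [[[338.9, 249.8]], [[343.9, 222.8]]]
0 [[[340.3, 251.9]], [[343.9, 221.4]]]
side 46 (335, 248, 10, 9) ((339.5, 252.0), 4.717090606689453)
top 1 (348, 236, 1, 1) ((348.0, 236.0), 9.999999747378752e-05)
bar [[307.686 258.609]
 [343.068 276.868]] 180 [[313.98  240.865]
 [331.056 238.386]] 80
```

Call:
carry_out --commands '[[[0, 0, 0, 0, 0, 0.002, -1], [0, 0, 0, 0, 0, 0.004, -1], [0, 0, 0, 0, 0, 0.004, -1]]]'

```text
time: 33.1
eef_pos: [551.0, 14.7, 124.1]
eef_rot: [[-0.093, 0.878, 0.469], [0.996, 0.084, 0.041], [-0.004, 0.47, -0.882]]
force: [-31.3, -10.5, 36.9]
grip_width: 0.1
```

```bash
python3 - <<'E'
from h import *
r=snap("11");s=robot.get_state();p=np.array(s["eef_pos"]);print("F seat",F.T@np.array(s["force"]),"tcp seat",F.T@(p-SEAT))
bs,ms,n1=bar(r["side"],(295,250,350,290));print("bar",bs,n1)
for e in(0,.02,.05,.08):
    H=np.array([648.2,40.5,145]);q=bar_at(e,H);y=F[:,1];print(e,proj("side",[q+45*y,q-45*y]).round(2).tolist())
E
```

```text
F seat [-10.593  -6.961  47.078] tcp seat [-37.114 -16.974  37.121]
bar [[307.658 258.67 ]
 [343.108 276.789]] 181
0 [[310.94, 260.8], [339.02, 274.86]]
0.02 [[310.63, 260.34], [338.74, 274.4]]
0.05 [[310.18, 259.6], [338.35, 273.68]]
0.08 [[309.75, 258.81], [337.99, 272.91]]
```

The bar moved by (0.7,1.1) px from rest, against an expected (0.75,1.2) for 0.05→0, and did not move between 25 N and 47 N. The lid is at 0 and the clamp is on its stop. Back off.

Call:
carry_out --commands '[[[0, 0, 0, 0, 0, -0.004, -1], [0, 0, 0, 0, 0, -0.02, -1], [0, 0, 0, 0, 0, -0.08, -1], [0, 0, 0, 0, 0, -0.16, -1], [0, 0, 0, 0, 0, -0.24, -1], [0, 0, 0, 0, 0, -0.32, -1], [0, 0, 0, 0.1, 0, -0.4, -1], [0, 0, 0, 0.2, 0, -0.4, -1], [0, 0, 0, 0.3, 0, -0.4, -1], [0, 0, 0, 0.3, 0, -0.4, -1]]]'

```text
time: 34.2
eef_pos: [441.3, 162.4, 296.9]
eef_rot: [[-0.099, 0.879, 0.467], [0.995, 0.086, 0.049], [0.003, 0.47, -0.883]]
force: [0.3, 0.0, -0.5]
grip_width: -0.3
```

```bash
python3 - <<'E'
from h import *
r=snap("12");s=robot.get_state();print(s["eef_pos"],s["force"],s["time"])
bs,ms,n1=bar(r["side"],(295,250,350,290));bt,mt,n2=bar(r["top"],(305,230,365,260));print("bar",bs,n1,bt,n2)
us=[]
for n,roi in(("side",(310,225,365,280)),("top",(315,205,365,250))):
    m=mask(r[n],roi,(0,150,60),(8,255,255));M=cv2.moments(m,True);us.append([[M["m10"]/M["m00"],M["m01"]/M["m00"]]])
    print(n,us[-1],[proj(n,W(knob(c))).round(1).tolist() for c in(.1,0)])
print("knob seat",F.T@(tri(us[0],us[1])[0]-SEAT))
cv2.imwrite("pics/c10.png",np.hstack([cv2.resize(r["side"][150:400,260:490],None,fx=1.7,fy=1.7,interpolation=2),cv2.resize(r["top"][130:380,200:430],None,fx=1.7,fy=1.7,interpolation=2)]))
E
```

```text
[441.784 159.892 295.751] [ 0.266 -0.928 -0.326] 34.3
bar [[307.691 258.606]
 [343.155 276.697]] 182 [[314.033 240.348]
 [356.037 236.393]] 192
side [[339.35616438356163, 251.35616438356163]] [[[338.9, 249.8]], [[340.3, 251.9]]]
top [[341.8933333333333, 222.33333333333334]] [[[343.9, 222.8]], [[343.9, 221.4]]]
knob seat [-39.735 -19.122  30.018]
```

View pics/c10.png

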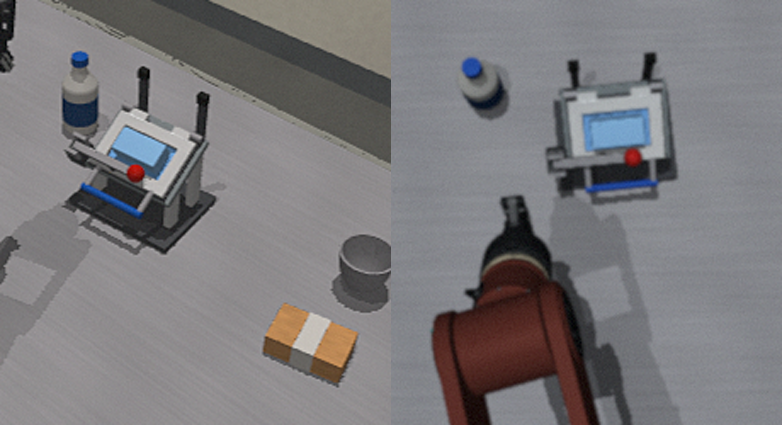

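The clamp lies across the front bar with its knob at side crop (136,173), height 30.0 mm in seat axes, equal to the fully-down value. The lid stays pressed, the tray shows in the window, and the bystanders are untouched.

```bash
python3 -c "
from plant import robot
print(robot.finish_job())"
```

```text
the job is handed in; nothing more can be done
None
```

The job is done and handed in at about 34 s of the 72 s allowed; the hand-in reported no verdict.

**What I did:**
- I lifted the lid by its blue bar to its stop and let go.
- I laid the pale blue tray, dome up, in the nest, lowered the lid onto its pins while holding the bar, and let go.
- I pushed the clamp down with closed fingers, from the side first and then from above.

**Last checks:**
- **Clamp:** with the robot clear, the knob measured 30.0 mm above the nest floor, which is the fully-down value. The pressing force peaked at about 49 N.
- **Lid:** the bar moved by about (0.7, 1.1) px from its position resting on the pins. About (0.75, 1.2) px is expected for fully shut, and it stayed there after I let go.
- **Tray:** all four flange corners lay inside the rim in both views before I closed the lid.
- **Bystanders:** the bottle, bowl and carton look undisturbed in the last picture; I did not measure them.

**What went wrong or disagreed:**
- My first hinge estimate was about 4 mm too low, which gave a pull of about 45 N on the bar during the lift. I corrected it partway up.
- On the first press from above, the fingers slid off the knob; I lifted, re-centred and pressed again.
- In the last check, the knob's position along the bar differed from my model by about 4 mm, which I put down to camera error.
- The gripper read about 9.4 mm on the 12 mm bar, though it held firmly.

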